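Reset a cam quick-release hold-down

TASK

The quick-release hold-down on the bench is set too slack to grip the short grey pipe lying in its cradle. Flip the cam lever fully open, tighten the wing nut clockwise until the rubber pad just touches the pipe (take a fresh grip on the nut as often as needed), then flip the lever fully closed so that the sprung pad holds the pipe firmly in the cradle.

Things in the scene. Friction and masses are not known exactly. Their poses are not given: they have to be found in the camera images.
- jig: hold-down jig bolted to the bench: grey base plate 110 x 170 x 8 mm, a dark steel post block 46 x 46 mm up to 70 mm high, a steel strap reaching from the post over a V-cradle. Origin under the post block's centre at table height, z up; its +y points along the strap from the post to the cradle (78 mm away); its +x points roughly away from the robot (the jig may be turned by up to 0.4 rad).
- cam_lever (a joint): angle of the cam lever, rad: 0 = fully closed (arm pointing to the jig's +x, 0.2 rad above level), 2.7 = fully open (arm pointing to the jig's -x, towards the robot, 0.24 rad above level). It swings over the top about a level axis along the jig's y, is stiff (about 2 N at the grip) and stays where it is left. Opening it raises rod, strap, nut and pad by 1.5 mm per rad (4 mm in all); closing lowers them as much.
- lever_hinge (a point): point on the lever's hinge axis, in the plane in which the lever swings: 60 mm to the jig's -y of the post centre and 45 mm above the table. Its axes are the jig's.
- lever_grip (a point): centre of the black cross-grip at the end of the cam lever's arm (round bar 10 mm thick), 80 mm from the hinge axis: a short cylinder 19 mm in diameter and 24 mm long, lying along the jig's y. Its flat ends can be pinched from above, and it may turn between the fingers while it follows the arc.
- wing_nut (a joint): angle of the wing nut, rad, growing clockwise seen from above (tightening). Each rad lowers strap, nut and pad by 2.5 mm; it is stiff (0.08 N m) and stays where it is left. Range -0.1 to 5.8.
- nut_wing (a point): middle of the wing on top of the nut on the strap over the post: an upright plate 42 mm long (this point's x axis), 12 mm thick (its y axis), 28 mm high (14 mm above and below this point); x and y turn with the nut, z is up. Below it lies the round hub, 23 mm in diameter and 12 mm high, which stands on a thin 32 mm washer on the strap (30 mm wide).
- pad (a joint): how far the sprung pad is pushed up into the strap, m: 0 = free, 0.009 = bottomed. Spring 2 N per mm. It reads 0 until the pad touches the pipe.
- pad_face (a point): centre of the underside of the round rubber pad (22 mm diameter) that hangs from the strap's end above the pipe.
- pipe: short plain grey pipe, 25 mm diameter, 62 mm long, loose, lying along the jig's x in the V-cradle. Its origin is the lowest point at mid-length.
- cradle (a point): point fixed on the jig under the middle of the V-cradle, 78 mm to the jig's +y of the post and 30 mm above the table. The top of the pipe lying in the cradle is 31 mm above this point.

How it is judged:
By the outcome, as a careful person would: the job done as asked, in the order asked, and still so for the second after the job is handed in, with the robot touching nothing.
It also fails if it takes over 72 s, if anything falls off the work surface, if the arm or the gripper's body presses on something with over 40 N, if the wrist force passes 120 N, or if a joint passes its speed limit or range.

ROBOT

A 7-joint arm with a two-finger parallel gripper is mounted at the origin on a cart in front of the work surface, level with it; the furniture and walls round the work are solid. World frame = base frame: x ahead of the robot, y to its left, z up, the work surface at z = 0. Lengths are in m, angles in rad, forces in N, time in s.
With the tool pointing down it reaches from about 0.4 to 0.925 m from the base axis. Payload 4.1 kg.
Tool frame: the origin (TCP) lies on the centre line of the jaws, within the pads' length; the fingertips stand 19 mm ahead of it and the grasp point (between the pads) is the TCP; x points along the fingers, z is the direction in which the jaws open and shut, and the axes are right-handed (so a half turn about x gives the same grasp; the last joint's range is limited). The gripper opens to 85 mm and grips with 20 to 120 N. Pads are 22 mm wide; open, the fingers measure 114 mm over their backs; the gripper's body (76 mm by 85 mm) begins 54 mm behind the grasp point. The pads swing forward as they close: fully open they stand 13 mm farther back than shut.
Start: joints at [1.038, 0.398, 0.045, 1.537, -0.019, 1.207, -0.051], TCP at [0.273, -0.59, 0.25] pointing down, gripper open.
Joint ranges: [-2.82, 2.82], [-0.49, 2.23], [-1.37, 1.46], [0, 2.46], [-1.36, 4.5], [0.23, 2], [-2.94, 2.94]. Speed limits (rad/s): [2.57, 2.57, 3.14, 3.14, 3.14, 3.14, 3.14].

INTERFACE

Orientations are given as a rotation vector (axis times angle).
In Python, from station import sensors, viewer, job_done gives the robot as it stands.
- The arm moves only by the tool servo_tool, never from a script. Its argument "motion" is one flat list of numbers, 4 for each row, row after row: the shift along the world's x, y, z scaled (see below), then the turn about the world's z scaled (see below). A call has 1 to 8 rows; each row is the pose to reach, as a shift and turn from the pose commanded when the call began; what a row does not reach only later rows make up. The controller multiplies each number of a shift by 400 mm and each number of a turn by pi/2 rad. A row lasts 1/12 s, in which the tool goes at most 41.7 mm and 7.16 degrees, less where a joint would pass 70% of its speed; a pose out of reach is approached as far as the arm can. A call with a number of a shift or a turn outside -1 to 1 is refused whole. A call with a gripper value outside its range is refused whole. "grip" is the gripper command: -1 is shut, 1 is fully open, values between are in proportion, set as the call begins (left out, the last holds). The fingers move at their own pace and stop on an object; "squeeze" is the grip in N (left out, the last holds). Time passes only in rows, so rows that repeat a pose let the fingers close. It gives the time, the measured TCP pose, the force and the opening at its end, in the units of the state.
- sensors.read_state(): the state, without advancing time (a new reading comes with each control period).
- viewer.read_camera(name): name is "scene" or "side" or "wrist"; returns the picture (384x512x3 uint8, red, green, blue); there is no depth.
- viewer.camera_params(name): a dict with "K" (3x3 intrinsics, pixels), "rvec" (rotation vector, rad) and "tvec" (3), from world to camera coordinates, as OpenCV has them; the wrist camera has in their place "T_tool_cam" (4x4, takes a point from camera to tool coordinates, whose origin is the TCP and whose axes are the tool frame's). Camera axes: x right, y down, z forward; pixel columns grow to the right and rows downward; lengths in m; the calibration is good to about 2 mm. A picture is of the moment at which its call begins: read the wrist's pose just before it. camera_params takes no time and is no camera call.
- job_done(): hands the job in, once; it reports no verdict.
Trained networks look in the newest picture that a camera, given by its name, has taken for a name from the list of things; names that differ only in an ending like _2 or _b are one class to them, and where a whole thing is asked for, a point or a joint stands for the part that bears it (a point fixed in the world has none). Each returns a list of dicts, best first, with "score" (0 to 1); they miss things now and then, are a little off and sometimes report something else, mostly with a low value. They report only what shows in the picture. A call takes as long as a camera call.
- viewer.silhouettes(camera, thing): "pixels" (384x512 bool, what is visible of it) and "bbox" ([centre column, centre row, width, height] in pixels, round what is visible of it).
- viewer.landmark_of(camera, thing): "pixel" ([column, row] in pixels: a listed point, or the origin of a listed thing).
The state is a dict: "time_s": time; "joint_positions": joint angles; "joint_velocities": joint speeds; "tau": joint torques, N m; "tcp_pos": TCP position; "ee_rot": TCP orientation; "contact_force": force on the tool from outside, world axes, zero at the start; "wrist_torque": the same for the moment, N m; "grip_width": finger opening in m.
Only numpy, scipy, OpenCV 4.12 (cv2) and the standard library are available. Lean on these libraries where they do the work, as an engineer would, in place of code of your own. Each camera call takes 0.05 s, during which the arm holds its last target.

## Working session

There is one attempt and no reset: what is moved stays moved. The work goes in short steps, Python scripts to look and compute and a tool call to move; the robot and the scene stay as the last step left them, time stands still between calls to the robot, and variables do not carry over. Pictures are saved under pics/ and viewed, and the job is handed in when it is done.

Besides the shell and the picture viewer there is one more tool, called after "Request:" as name(argument=value, ...) on one line, values as JSON. servo_tool: Moves the arm, as the interface text tells. Its arguments: {"type":"object","properties":{"motion":{"type":"array"},"grip":{"type":"number"},"squeeze":{"type":"number"}},"required":["motion"]}

```bash
ls; mkdir -p pics
python3 - <<'E'
from station import sensors, viewer
import cv2
s=sensors.read_state(); print(s)
for c in ["scene","side","wrist"]:
    im=viewer.read_camera(c); cv2.imwrite(f"pics/{c}0.png",im[:,:,::-1])
    print(c,viewer.camera_params(c))
    for t in ["lever_hinge","lever_grip","nut_wing","pad_face","pipe","cradle","jig"]:
        print(t,[(r['pixel'],round(r['score'],2)) for r in viewer.landmark_of(c,t)][:2])
print(sensors.read_state()['time_s'])
E
```

```text
pics
{'time_s': 0.0, 'joint_positions': array([ 1.03800754,  0.39919087,  0.04501743,  1.53788856, -0.01871754,
        1.20688071, -0.05073827]), 'joint_velocities': array([-0.00082715,  0.00057627,  0.00022889,  0.0009004 , -0.00053453,
        0.00074796, -0.00011404]), 'tau': array([-9.78169192e-05, -4.75126648e+01,  1.36404991e+00, -2.54222882e+01,
        1.13623482e-02,  9.30233480e-03, -7.81072742e-06]), 'tcp_pos': array([ 0.27298737, -0.58923915,  0.24926   ]), 'ee_rot': array([ 0.88495222,  1.38550309, -0.88338961]), 'contact_force': array([-0.36326972, -0.52912108, -0.90209559]), 'wrist_torque': array([-0.06275691,  0.03079195,  0.02928025]), 'grip_width': 0.08541348559498697}
scene {'K': array([[431.34139849,   0.        , 254.33955164],
       [  0.        , 431.34139849, 188.05426714],
       [  0.        ,   0.        ,   1.        ]]), 'rvec': array([ 0.74988548, -2.45079263,  1.30874799]), 'tvec': array([0.52520824, 0.25922138, 0.67621809])}
lever_hinge []
lever_grip [([269.0, 173.0], 0.77)]
nut_wing [([286.7, 171.9], 0.69), ([269.8, 225.6], 0.21)]
pad_face [([269.8,
[... 571 characters left out ...]
4], 0.67)]
cradle [([238.0, 210.2], 0.61)]
jig [([240.4, 254.3], 0.67), ([238.0, 250.5], 0.56)]
wrist {'K': array([[320.11863959,   0.        , 259.17304603],
       [  0.        , 320.11863959, 185.81387321],
       [  0.        ,   0.        ,   1.        ]]), 'T_tool_cam': array([[ 1.85158864e-04, -3.21825287e-01,  9.46799055e-01,
        -1.23858097e-01],
       [-5.75412279e-04, -9.46798949e-01, -3.21825138e-01,
         8.22763258e-02],
       [ 9.99999817e-01, -4.85211025e-04, -3.60490439e-04,
        -2.20782557e-04],
       [ 0.00000000e+00,  0.00000000e+00,  0.00000000e+00,
         1.00000000e+00]])}
lever_hinge []
lever_grip []
nut_wing []
pad_face []
pipe []
cradle []
jig []
1.2
```

Run:
```python
import cv2,numpy as np
a=cv2.imread('pics/scene0.png');b=cv2.imread('pics/side0.png')
a=cv2.resize(a[120:280,190:350],None,fx=3.7,fy=3.7,interpolation=cv2.INTER_CUBIC)
cv2.imwrite('pics/a.png',a)
b=cv2.resize(b[130:290,150:350],None,fx=3.7,fy=3.7,interpolation=cv2.INTER_CUBIC)
cv2.imwrite('pics/b.png',b)
```

```text
(no output)
```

View pics/scene0.png

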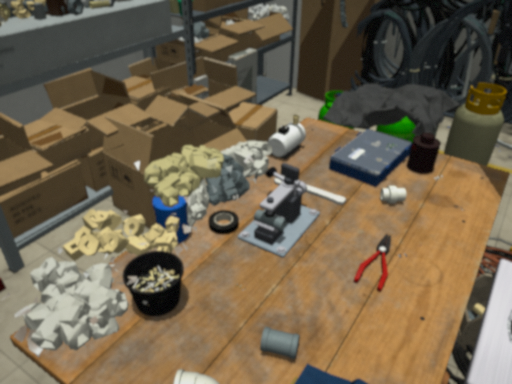

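View pics/side0.png

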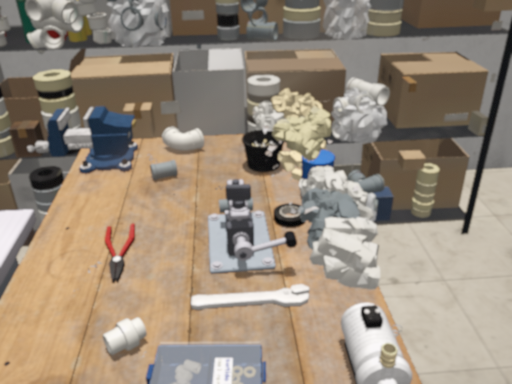

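```bash
ls pics
```

```text
a.png
b.png
scene0.png
side0.png
wrist0.png
```

View pics/wrist0.png

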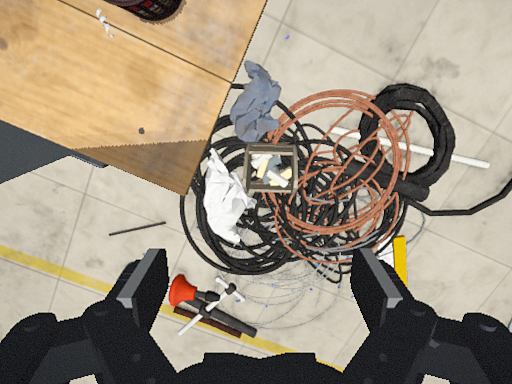

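View pics/a.png

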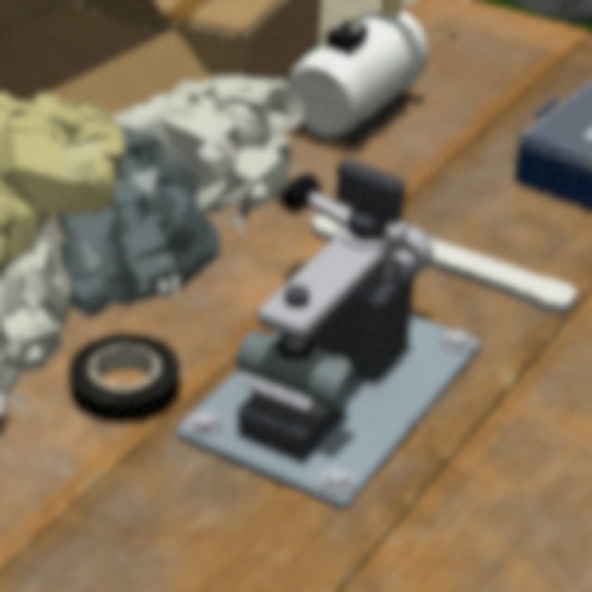

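View pics/b.png

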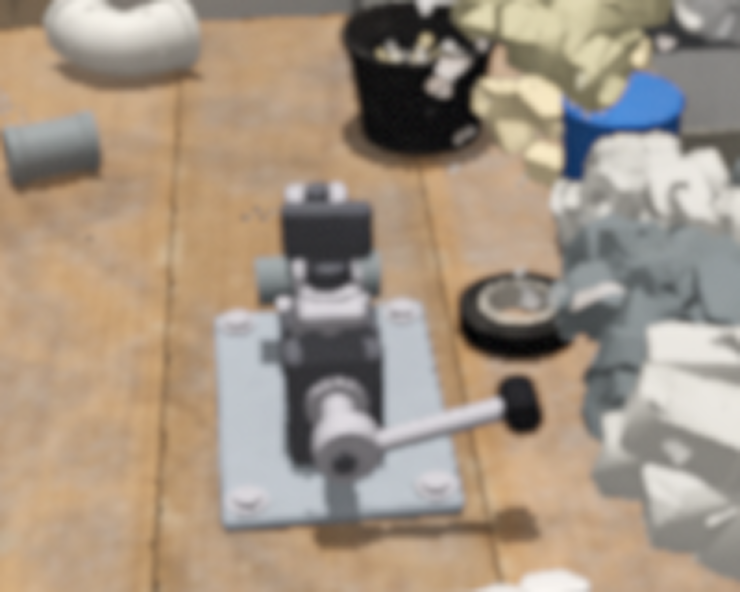

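```bash
cat > h.py <<'E'
import numpy as np,cv2
from station import sensors,viewer
from scipy.spatial.transform import Rotation as R
def ray(cam,px,st=None):
    p=viewer.camera_params(cam); K=p['K']; d=np.linalg.inv(K)@np.array([px[0],px[1],1.])
    if cam=='wrist':
        T=p['T_tool_cam']; Rt=R.from_rotvec(st['ee_rot']).as_matrix()
        return st['tcp_pos']+Rt@T[:3,3], Rt@T[:3,:3]@d
    Rm=cv2.Rodrigues(p['rvec'])[0]
    return -Rm.T@p['tvec'], Rm.T@d
def onz(cam,px,z,st=None):
    o,d=ray(cam,px,st); return o+d*(z-o[2])/d[2]
def tri(rs):
    A=np.zeros((3,3));b=np.zeros(3)
    for o,d in rs:
        d=d/np.linalg.norm(d);M=np.eye(3)-np.outer(d,d);A+=M;b+=M@o
    return np.linalg.solve(A,b)
def proj(cam,P,st=None):
    p=viewer.camera_params(cam)
    P=np.atleast_2d(P).astype(float)
    if cam=='wrist':
        Rt=R.from_rotvec(st['ee_rot']).as_matrix(); T=p['T_tool_cam']
        q=((P-st['tcp_pos'])@Rt-T[:3,3])@T[:3,:3]; q=q@p['K'].T; return q[:,:2]/q[:,2:]
    return cv2.projectPoints(P,p['rvec'],p['tvec'],p['K'],None)[0][:,0]
def jig2w(o,yaw,P):
    c,s=np.cos(yaw),np.sin(yaw); P=np.atleast_2d(P)
    return np.array([o[0],o[1],0])+P@np.array([[c,-s,0],[s,c,0],[0,0,1]]).T
E
python3 - <<'E'
from h import *
for t,z in [((207,210),.008)]: pass
# side image picks from b.png (scale 3.7, offset 150,130)
print('wing',tri([ray('scene',(286.7,171.9)),ray('side',(240.5,192.3))]))
print('cradle',tri([ray('scene',(269.6,227.8)),ray('side',(238,210.2))]))
print('jig',onz('scene',(289.4,221.2),0),onz('side',(240.4,254.3),0))
for c in ('scene','side'): print(c, ray(c,(250,190))[0])
E
```

```text
wing [ 0.56845322 -0.02354023  0.12146788]
cradle [0.56136003 0.05595182 0.03391574]
jig [ 0.55438809 -0.0230339   0.        ] [ 0.56370582 -0.03192643  0.        ]
scene [0.21158547 0.64089472 0.58719322]
side [ 0.54406977 -0.71795344  0.52998343]
```

The scene view shows the jig near (270–300, 170–245), with the lever closed and pointing away from the robot. The side view shows the plate corners and the lever grip at about (290, 239). I'll fit the jig pose.

Run:
```python
from h import *
from scipy.optimize import least_squares
f=lambda p,ox,oy:((p[0]+.5)/3.7-.5+ox,(p[1]+.5)/3.7-.5+oy)
side=[f(p,150,130) for p in [(217,312),(427,302),(463,505),(223,522)]]  # -x+y, +x+y, +x-y, -x-y
sc=[f(p,190,120) for p in [(345,500),(178,434),(480,343)]] # -x+y, +x+y, -x-y
for p in side: print('side',onz('side',p,.008).round(4))
for p in sc: print('scene',onz('scene',p,.008).round(4))
wing=[('scene',(286.7,171.9)),('side',(240.5,192.3))]
cr=[('scene',(269.6,227.8)),('side',(238,210.2))]
grip_s=f((520,403),150,130); grip_c=(269,173)
sx=np.array([[-1,1],[1,1],[1,-1],[-1,-1]])*[.055,.085]
def res(v,full=False):
    o=v[:2];yaw=v[2];yc=v[3];zw=v[4];th=v[5]
    C=np.c_[sx[:,0],sx[:,1]+yc,np.full(4,.008)]
    r=[]
    W=jig2w(o,yaw,C)
    r.append(proj('side',W)-side); r.append(proj('scene',W[[0,1,3]])-sc)
    P=jig2w(o,yaw,[[0,0,zw],[0,.078,.030],[.08*np.cos(th),-.06,.045+.08*np.sin(th)]])
    for c,q in wing: r.append(proj(c,P[0])-q)
    for c,q in cr: r.append(proj(c,P[1])-q)
    r.append(proj('side',P[2])-grip_s); r.append(proj('scene',P[2])-grip_c)
    return np.vstack(r) if full else np.vstack(r).ravel()
s=least_squares(res,[.565,-.025,.05,0,.12,.2],loss='soft_l1')
print(s.x.round(4)); print(res(s.x,True).round(1))
```

```text
side [0.5074 0.0919 0.008 ]
side [0.619  0.0901 0.008 ]
side [ 0.6189 -0.0799  0.008 ]
side [ 0.5108 -0.0812  0.008 ]
scene [0.5076 0.085  0.008 ]
scene [0.6115 0.0914 0.008 ]
scene [ 0.5105 -0.0793  0.008 ]
[ 0.5649 -0.0223  0.0218  0.0266  0.1216  0.2277]
[[ 0.1  1. ]
 [-0.8 -0.1]
 [ 1.3 -0.2]
 [ 0.2  0.2]
 [-0.8  0.9]
 [-2.1 -1.3]
 [ 0.2 -0.7]
 [ 1.4  0.8]
 [-1.9 -0.5]
 [-2.4  0.2]
 [-0.8  2.7]
 [ 0.3  0. ]
 [ 0.4 -0.1]]
```

Run:
```python
from h import *
s=sensors.read_state(); print(R.from_rotvec(s['ee_rot']).as_matrix().round(3))
```

```text
[[-0.     0.907  0.42 ]
 [-0.     0.42  -0.907]
 [-1.    -0.     0.   ]]
```

Request:
servo_tool(motion=[0.4,0.72,0,0.63,0.4,0.72,0,0.63,0.4,0.72,0,0.63,0.4,0.72,0,0.63,0.4,0.72,0,0.63,0.4,0.72,0,0.63,0.4,0.72,0,0.63,0.4,0.72,0,0.63], grip=0.0, squeeze=60)

```text
time_s: 1.87
tcp_pos: [0.4343, -0.2993, 0.2507]
ee_rot: [0.11, 1.567, -0.11]
contact_force: [1.3, -0.5, 0.3]
grip_width: 0.043
```

Request:
servo_tool(motion=[0.32,0.7,-0.05,0.63,0.32,0.7,-0.05,0.63,0.32,0.7,-0.05,0.63,0.32,0.7,-0.05,0.63,0.32,0.7,-0.05,0.63,0.32,0.7,-0.05,0.63,0.32,0.7,-0.05,0.63,0.32,0.7,-0.05,0.63])

```text
time_s: 2.53
tcp_pos: [0.5628, -0.0145, 0.2307]
ee_rot: [-0.666, 1.462, 0.67]
contact_force: [-0.6, 0.4, -0.6]
grip_width: 0.0424
```

Request:
servo_tool(motion=[0,0,0,0.47,0,0,0,0.47,0,0,0,0.47,0,0,0,0.47,0,0,0,0.47,0,0,0,0.47,0,0,0,0.47])

```text
time_s: 3.12
tcp_pos: [0.5613, -0.022, 0.2303]
ee_rot: [-1.217, 1.204, 1.218]
contact_force: [-0.9, -0.1, -0.1]
grip_width: 0.0427
```

Run:
```python
from h import *
s=sensors.read_state(); print(s['tcp_pos'],s['joint_positions'].round(2)); print(R.from_rotvec(s['ee_rot']).as_matrix().round(3))
im=viewer.read_camera('wrist'); cv2.imwrite('pics/w1.png',im[:,:,::-1])
for t in ["lever_hinge","lever_grip","nut_wing","pad_face","pipe","cradle","jig"]:
    print(t,[(r['pixel'],round(r['score'],2)) for r in viewer.landmark_of('wrist',t)][:2])
o=[.5649,-.0223];print(proj('wrist',jig2w(o,.0218,[[0,0,.1216],[.078,-.06,.061],[0,.078,.03]]),s))
```

```text
[ 0.56128908 -0.02201857  0.23033767] [ 0.54  0.32 -0.7   1.76  0.22  1.14  1.35]
[[ 0.    -1.    -0.011]
 [ 0.    -0.011  1.   ]
 [-1.    -0.     0.   ]]
lever_hinge [([195.1, 167.9], 0.58)]
lever_grip [([195.2, 246.0], 0.92), ([254.9, 157.6], 0.57)]
nut_wing [([252.1, 191.3], 0.72), ([333.1, 162.7], 0.17)]
pad_face []
pipe [([332.0, 164.7], 0.98)]
cradle [([330.3, 161.1], 0.76), ([256.8, 158.2], 0.35)]
jig [([253.3, 157.2], 0.82)]
[[258.8020417  195.73428952]
 [201.67142054 246.47679541]
 [333.45299239 164.20883413]]
```

View pics/w1.png

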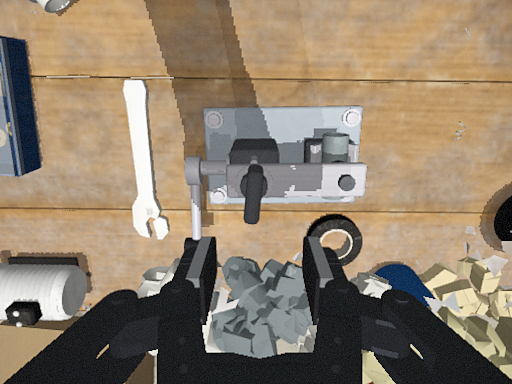

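The wrist view shows the jig square to the image, with the plate corners at (206,107)–(361,203), the lever pointing down and its grip at about (195,246). The wing spans roughly (255,165)–(251,222). I'll refine the fit.

Run:
```python
import cv2
a=cv2.imread('pics/w1.png')
cv2.imwrite('pics/w1c.png',cv2.resize(a[95:265,175:375],None,fx=4,fy=3.5,interpolation=cv2.INTER_CUBIC))
```

```text
(no output)
```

View pics/w1c.png

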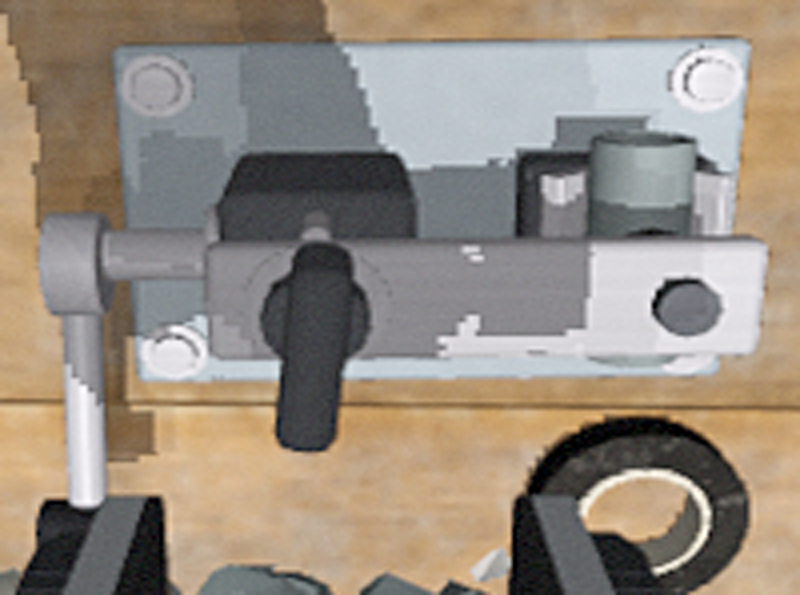

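```bash
cat > fit.py <<'E'
from h import *
from scipy.optimize import least_squares
f=lambda p,ox,oy:((p[0]+.5)/3.7-.5+ox,(p[1]+.5)/3.7-.5+oy)
g=lambda p:((p[0]+.5)/4-.5+175,(p[1]+.5)/3.5-.5+95)
S={'tcp_pos':np.array([0.56128908,-0.02201857,0.23033767]),'ee_rot':np.array([-1.217, 1.204, 1.218])}
side=[f(p,150,130) for p in [(217,312),(427,302),(463,505),(223,522)]]
sc=[f(p,190,120) for p in [(345,500),(178,434),(480,343)]]
wr=[g(p) for p in [(750,38),(720,372),(142,378),(115,45)]]
if __name__=='__main__':
    sx=np.array([[-1,1],[1,1],[1,-1],[-1,-1]])*[.055,.085]
    def res(v,full=False):
        W=jig2w(v[:2],v[2],np.c_[sx,np.full(4,.008)])
        r=np.vstack([proj('side',W)-side,proj('scene',W[[0,1,3]])-sc,proj('wrist',W,S)-wr])
        return r if full else r.ravel()
    s=least_squares(res,[.565,.0,.02],loss='soft_l1'); print(s.x,res(s.x,True).round(1))
    for z in (.13,.136,.142):
        a=onz('wrist',g((325,250)),z,S);b=onz('wrist',g((306,440)),z,S); print(z,a,b,np.linalg.norm(a-b),np.arctan2(*(b-a)[[1,0]]))
    # screw head on strap & hinge knob
    c=s.x[:2]
    for y0 in(.02,.023,.0266): print(y0,jig2w(c,s.x[2],[[0,-y0,0]]))
    pp=jig2w(c,s.x[2],[[0,-.0266,0]])[0]
    print('wing rays',tri([ray('scene',(286.7,171.9)),ray('side',(240.5,192.3)),ray('wrist',(252.1,191.3),S)]))
    print('pipe at origin z.036',onz('wrist',(332,164.7),.036,S), onz('side',(238,210.4),.036),onz('scene',(269.3,223.4),.036))
    print('grip',onz('wrist',(195.2,246),.061,S),onz('side',f((520,403),150,130),.061),onz('scene',(269,173),.061))
    print('boss hinge',onz('wrist',g((75,265)),.045,S))
E
python3 fit.py
```

```text
[0.56190085 0.00420101 0.02237667] [[-1.2  1.2]
 [-2.   0. ]
 [-0.1 -0.1]
 [-1.2  0.4]
 [ 0.4  1.4]
 [-1.1 -0.9]
 [ 1.2 -0.3]
 [ 2.   0.2]
 [ 0.7  1.9]
 [-0.9  1.8]
 [-0.6  0.2]]
0.13 [ 0.53879142 -0.02468096  0.13      ] [ 0.58193117 -0.02800998  0.13      ] 0.04326800393288886 -0.07701563051289248
0.136 [ 0.53716141 -0.02463697  0.136     ] [ 0.57914686 -0.02787691  0.136     ] 0.04211026935898831 -0.07701563051289256
0.142 [ 0.53553141 -0.02459298  0.142     ] [ 0.57636255 -0.02774385  0.142     ] 0.040952534785087875 -0.07701563051289227
0.02 [[ 0.56234835 -0.01579399  0.        ]]
0.023 [[ 0.56241547 -0.01879323  0.        ]]
0.0266 [[ 0.56249602 -0.02239233  0.        ]]
wing rays [ 0.56645767 -0.02556322  0.12079259]
pipe at origin z.036 [0.56204694 0.05278124 0.036     ] [0.56486449 0.05496226 0.036     ] [0.563624   0.04718836 0.036     ]
grip [ 0.64358554 -0.0872281   0.061     ] [ 0.64412972 -0.07755151  0.061     ] [ 0.64657302 -0.08258526  0.061     ]
boss hinge [ 0.56699284 -0.0879846   0.045     ]
```

Run:
```python
from fit import *
for p in [(150,265),(230,260),(260,258),(215,300),(155,300)]:
    print(p,[onz('wrist',p,z,S).round(3)[:2] for z in (.0,.03,.06)])
im=viewer.read_camera('side'); cv2.imwrite('pics/s1.png',im[:,:,::-1])
b=cv2.imread('pics/s1.png'); cv2.imwrite('pics/s1c.png',cv2.resize(b[100:300,200:400],None,fx=2.9,fy=2.9,interpolation=cv2.INTER_CUBIC))
```

```text
(150, 265) [array([ 0.706, -0.16 ]), array([ 0.687, -0.148]), array([ 0.667, -0.137])]
(230, 260) [array([ 0.698, -0.058]), array([ 0.679, -0.055]), array([ 0.66 , -0.052])]
(260, 258) [array([ 0.694, -0.02 ]), array([ 0.676, -0.02 ]), array([ 0.658, -0.02 ])]
(215, 300) [array([ 0.759, -0.079]), array([ 0.735, -0.074]), array([ 0.711, -0.069])]
(155, 300) [array([ 0.76 , -0.158]), array([ 0.736, -0.147]), array([ 0.712, -0.135])]
```

View pics/s1c.png

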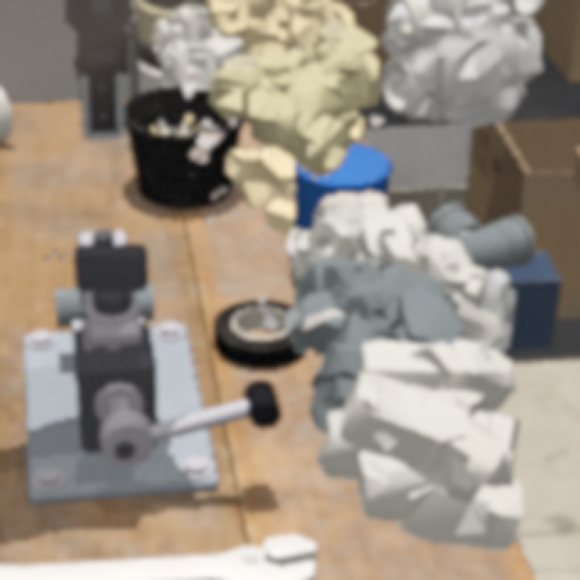

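Run:
```python
from fit import *
q=lambda p:(p[0]/2.9+200,p[1]/2.9+100)
for p in [(325,455),(318,410),(318,380),(300,330)]: print(p,onz('side',q(p),0).round(3))
for p in [(365,345),(500,350),(330,265),(400,265),(350,380)]: print(p,[onz('side',q(p),z).round(3)[:2] for z in (.06,.1,.13)])
for z in (.06,.1,.13):print(z,[onz('scene',(190+x/3.7,120+y/3.7),z).round(3)[:2] for x,y in [(130,130),(210,215),(280,90),(290,180)]])
```

```text
(325, 455) [ 0.687 -0.052  0.   ]
(318, 410) [ 0.691 -0.006  0.   ]
(318, 380) [0.697 0.026 0.   ]
(300, 330) [0.695 0.085 0.   ]
(365, 345) [array([ 0.714, -0.026]), array([ 0.699, -0.085]), array([ 0.688, -0.129])]
(500, 350) [array([ 0.791, -0.039]), array([ 0.77 , -0.097]), array([ 0.755, -0.14 ])]
(330, 265) [array([0.71 , 0.069]), array([0.696, 0.002]), array([ 0.685, -0.048])]
(400, 265) [array([0.755, 0.064]), array([ 0.737, -0.002]), array([ 0.724, -0.052])]
(350, 380) [array([ 0.698, -0.06 ]), array([ 0.685, -0.116]), array([ 0.675, -0.158])]
0.06 [array([ 0.78 , -0.093]), array([ 0.677, -0.037]), array([ 0.729, -0.197]), array([ 0.659, -0.099])]
0.1 [array([ 0.737, -0.037]), array([0.642, 0.015]), array([ 0.689, -0.134]), array([ 0.625, -0.043])]
0.13 [array([0.705, 0.005]), array([0.615, 0.053]), array([ 0.66 , -0.086]), array([ 0.599, -0.001])]
```

Request:
servo_tool(motion=[0.2,-0.155,-0.2,0.01,0.2,-0.155,-0.2,0.01,0.2,-0.155,-0.2,0.01,0.2,-0.155,-0.2,0.01,0.2,-0.155,-0.2,0.01,0.2,-0.155,-0.2,0.01])

```text
time_s: 4.07
tcp_pos: [0.641, -0.0829, 0.1502]
ee_rot: [-1.227, 1.197, 1.229]
contact_force: [-0.2, 0.7, 0.3]
grip_width: 0.0427
```

Run:
```python
from h import *
s=sensors.read_state(); print(s['tcp_pos'],s['contact_force'])
im=viewer.read_camera('wrist'); cv2.imwrite('pics/w2.png',im[:,:,::-1])
for t in ["lever_grip","nut_wing","pipe","pad_face"]:
    print(t,[(r['pixel'],round(r['score'],2)) for r in viewer.landmark_of('wrist',t)][:2])
r=viewer.landmark_of('wrist','lever_grip')
if r: print(onz('wrist',r[0]['pixel'],.061,s))
```

```text
[ 0.64102908 -0.08293543  0.15023083] [-0.24460178  0.67324014  0.30688493]
lever_grip [([256.4, 203.3], 0.98)]
nut_wing [([387.2, 90.0], 0.57)]
pipe []
pad_face []
[ 0.64309415 -0.08479832  0.061     ]
```

View pics/w2.png

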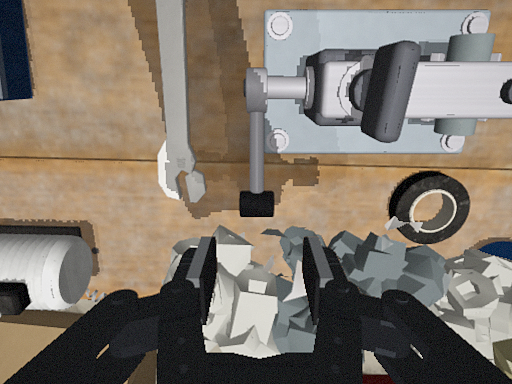

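The grip shows at (256,203), centred between the fingers, which puts it at (0.643,-0.085). I'll descend and close.

Request:
servo_tool(motion=[0,-0.005,-0.08,0,0.0,-0.005,-0.16,0,0,-0.005,-0.21,0,0,-0.005,-0.21,0])

```text
time_s: 4.7
tcp_pos: [0.6375, -0.0858, 0.0623]
ee_rot: [-1.224, 1.202, 1.235]
contact_force: [-1.2, 0.7, 0.3]
grip_width: 0.0427
```

Request:
servo_tool(motion=[0,0,0,0,0,0,0,0,0,0,0,0,0,0,0,0], grip=-1, squeeze=40)

```text
time_s: 5.03
tcp_pos: [0.6419, -0.0849, 0.068]
ee_rot: [-1.229, 1.195, 1.227]
contact_force: [-1.7, 2.1, 0.7]
grip_width: 0.023
```

Run:
```python
from h import *
s=sensors.read_state(); print(s['tcp_pos'],s['contact_force'],s['wrist_torque'],s['grip_width'])
im=viewer.read_camera('wrist'); cv2.imwrite('pics/w3.png',im[:,:,::-1])
```

```text
[ 0.64189818 -0.08491171  0.06803647] [-1.72688536  2.06603022  0.70443944] [0.32418662 0.28011499 0.08867657] 0.02302277754573142
```

View pics/w3.png

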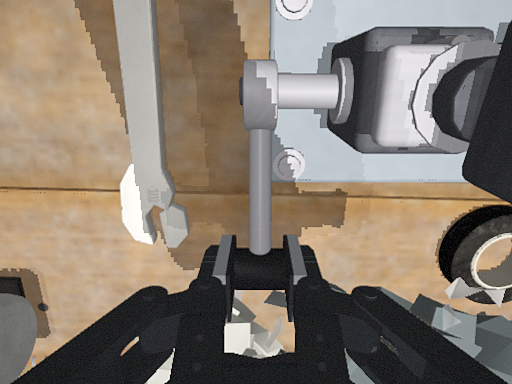

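Run:
```python
import numpy as np
def g(a): 
    x=.08*np.cos(.2+a); return np.array([x,.0224*x,.08*np.sin(.2+a)])
for k,(a0,a1) in enumerate([(0,.92),(.92,1.84),(1.84,2.73)]):
    r=[]
    for i in range(1,9): r+=[*((g(a0+(a1-a0)*i/8)-g(a0))/.4).round(3),0]
    print([float(v) for v in r])
```

```text
[-0.006, -0.0, 0.022, 0.0, -0.014, -0.0, 0.044, 0.0, -0.025, -0.001, 0.064, 0.0, -0.038, -0.001, 0.083, 0.0, -0.053, -0.001, 0.1, 0.0, -0.07, -0.002, 0.116, 0.0, -0.089, -0.002, 0.129, 0.0, -0.109, -0.002, 0.14, 0.0]
[-0.021, -0.0, 0.009, 0.0, -0.043, -0.001, 0.015, 0.0, -0.066, -0.001, 0.019, 0.0, -0.089, -0.002, 0.02, 0.0, -0.112, -0.003, 0.018, 0.0, -0.135, -0.003, 0.014, 0.0, -0.157, -0.004, 0.008, 0.0, -0.178, -0.004, -0.002, 0.0]
[-0.019, -0.0, -0.011, 0.0, -0.037, -0.001, -0.024, 0.0, -0.053, -0.001, -0.039, 0.0, -0.068, -0.002, -0.056, 0.0, -0.081, -0.002, -0.075, 0.0, -0.091, -0.002, -0.094, 0.0, -0.099, -0.002, -0.115, 0.0, -0.105, -0.002, -0.136, 0.0]
```

Request:
servo_tool(motion=[-0.006,0,0.022,0,-0.014,0,0.044,0,-0.025,-0.001,0.064,0,-0.038,-0.001,0.083,0,-0.053,-0.001,0.1,0,-0.07,-0.002,0.116,0,-0.089,-0.002,0.129,0,-0.109,-0.002,0.14,0])

```text
time_s: 5.75
tcp_pos: [0.5969, -0.0861, 0.1227]
ee_rot: [-1.228, 1.196, 1.228]
contact_force: [1.6, 3.6, -11.3]
grip_width: 0.0231
```

Request:
servo_tool(motion=[-0.021,0,0.009,0,-0.043,-0.001,0.015,0,-0.066,-0.001,0.019,0,-0.089,-0.002,0.02,0,-0.112,-0.003,0.018,0,-0.135,-0.003,0.014,0,-0.157,-0.004,0.008,0,-0.178,-0.004,-0.002,0])

```text
time_s: 6.42
tcp_pos: [0.5314, -0.0877, 0.1264]
ee_rot: [-1.235, 1.188, 1.218]
contact_force: [2.1, 3.7, 10.8]
grip_width: 0.0231
```

Request:
servo_tool(motion=[-0.019,0,-0.011,0,-0.037,-0.001,-0.024,0,-0.053,-0.001,-0.039,0,-0.068,-0.002,-0.056,0,-0.081,-0.002,-0.075,0,-0.091,-0.002,-0.094,0,-0.099,-0.002,-0.115,0,-0.105,-0.002,-0.136,0])

```text
time_s: 7.08
tcp_pos: [0.4839, -0.0889, 0.0697]
ee_rot: [-1.23, 1.199, 1.227]
contact_force: [-8.0, 4.7, 12.0]
grip_width: 0.0227
```

Request:
servo_tool(motion=[0,0,0,0,0,0,0,0])

```text
time_s: 7.25
tcp_pos: [0.4838, -0.0889, 0.0689]
ee_rot: [-1.229, 1.198, 1.229]
contact_force: [-6.2, 6.5, 6.2]
grip_width: 0.0229
```

Run:
```python
from h import *
s=sensors.read_state(); print(s['tcp_pos'],s['contact_force'],s['wrist_torque'],s['grip_width'])
im=viewer.read_camera('wrist'); cv2.imwrite('pics/w4.png',im[:,:,::-1])
```

```text
[ 0.48379003 -0.0888529   0.06894651] [-6.22623285  6.52298113  6.23749316] [1.25845259 0.77145605 0.21547798] 0.022892606470235864
```

View pics/w4.png

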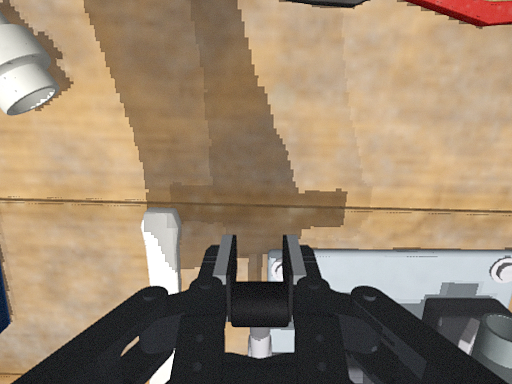

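Request:
servo_tool(motion=[0.002,0.004,-0.006,0,0.002,0.006,-0.012,0,0.002,0.006,-0.012,0])

```text
time_s: 7.55
tcp_pos: [0.4829, -0.0887, 0.064]
ee_rot: [-1.229, 1.204, 1.229]
contact_force: [-9.1, 1.9, 7.7]
grip_width: 0.0226
```

Request:
servo_tool(motion=[0,0,0,0,0,0,0,0,0,0,0,0], grip=0)

```text
time_s: 7.8
tcp_pos: [0.4865, -0.0881, 0.0637]
ee_rot: [-1.23, 1.197, 1.224]
contact_force: [-0.1, -0.2, 0.2]
grip_width: 0.0428
```

Request:
servo_tool(motion=[0,0,0.1,0,0,0,0.2,0,0.05,0.03,0.3,0,0.1,0.06,0.4,0,0.13,0.08,0.45,0,0.13,0.08,0.45,0,0.13,0.08,0.45,0])

```text
time_s: 8.38
tcp_pos: [0.5392, -0.0543, 0.2448]
ee_rot: [-1.232, 1.194, 1.224]
contact_force: [0.4, 0.5, -0.6]
grip_width: 0.0425
```

Run:
```python
from h import *
s=sensors.read_state(); print(s)
for c in ['wrist','side','scene']:
    im=viewer.read_camera(c); cv2.imwrite(f'pics/{c}5.png',im[:,:,::-1])
    for t in ["lever_hinge","lever_grip","nut_wing","pipe","pad_face"]:
        print(c,t,[(r['pixel'],round(r['score'],2)) for r in viewer.landmark_of(c,t)][:2])
a=cv2.imread('pics/side5.png');b=cv2.imread('pics/scene5.png')
a=cv2.resize(a[160:290,170:310],None,fx=3,fy=3,interpolation=cv2.INTER_CUBIC);b=cv2.resize(b[150:280,220:350],None,fx=3,fy=3,interpolation=cv2.INTER_CUBIC)
cv2.imwrite('pics/5c.png',np.hstack([a,b[:390]]))
```

```text
{'time_s': 8.3833, 'joint_positions': array([ 0.63794092,  0.26740837, -0.73352518,  1.79079874,  0.19638181,
        1.1522414 ,  1.43982797]), 'joint_velocities': array([0.01352073, 0.02190496, 0.03016175, 0.08684715, 0.00635971,
       0.00536746, 0.00102832]), 'tau': array([-7.21582789e-01, -3.54788125e+01, -5.04840285e+00, -2.63179672e+01,
       -6.16763765e-02, -1.57509539e-01, -1.08140713e-02]), 'tcp_pos': array([ 0.53921868, -0.05429397,  0.24476651]), 'ee_rot': array([-1.23182194,  1.19365874,  1.22440746]), 'contact_force': array([ 0.42374677,  0.50325408, -0.64692818]), 'wrist_torque': array([-0.01742795,  0.01050263,  0.00047721]), 'grip_width': 0.04251448935698829}
wrist lever_hinge [([227.8, 181.7], 0.86)]
wrist lever_grip [([226.2, 116.5], 0.68), ([366.4, 191.4], 0.49)]
wrist nut_wing [([291.3, 211.6], 0.82)]
wrist pipe [([357.0, 180.7], 0.82)]
wrist pad_face [([364.4, 189.8], 0.47)]
side lever_hinge [([242.7, 254.0], 0.7), ([238.0, 212.7], 0.3)]
side lever_grip [([196.8, 240.6], 0.62)]
side nut_wing [([239.6, 187.3], 0.95)]
side pipe [([234.9, 209.1], 0.49)]
side pad_face [([196.1, 242.5], 0.64)]
scene lever_hinge [([303.0, 188.0], 0.98)]
scene lever_grip [([330.3, 186.9], 0.59)]
scene nut_wing [([288.7, 169.5], 0.82)]
scene pipe [([268.7, 223.9], 0.87)]
scene pad_face [([268.7, 212.5], 0.54)]
```

View pics/5c.png

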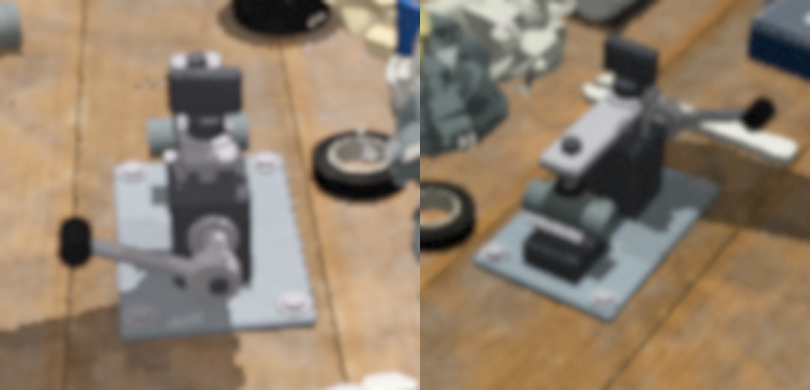

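View pics/wrist5.png

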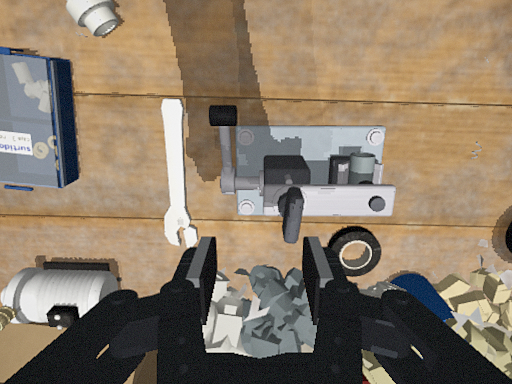

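The lever now points toward the robot; its grip is at side (197,241), wrist (226,116) and scene (330,187). I'll measure its angle.

```bash
python3 - <<'E'
from h import *
s=sensors.read_state()
rs=[ray('side',(196.3,240.6)),ray('scene',(332,187.5)),ray('wrist',(223,115.5),s)]
print(tri(rs)); print(tri(rs[:2]),tri(rs[1:]))
jo,yaw=np.array([.5645,-.0245]),.0224
for a in (2.4,2.5,2.6,2.7): 
    P=jig2w(jo,yaw,[[.08*np.cos(.2+a),-.06,.045+.08*np.sin(.2+a)]])
    print(a,P.round(4),[proj(c,P,s).round(1) for c in('side','scene','wrist')])
P=jig2w(jo,yaw,[[0,-.06,.045]]);print([proj(c,P,s).round(1) for c in('side','scene','wrist')])
print('wing',tri([ray('scene',(288.7,169.5)),ray('side',(239.6,187.3)),ray('wrist',(291.3,211.6),s)]))
E
python3 - <<'E'
import cv2
a=cv2.imread('pics/wrist5.png')
cv2.imwrite('pics/w5c.png',cv2.resize(a[95:255,200:400],None,fx=4,fy=3.7,interpolation=cv2.INTER_CUBIC))
E
```

```text
[ 0.49100804 -0.08817904  0.0758789 ]
[ 0.4932058  -0.08899853  0.07603214] [ 0.48921746 -0.08720236  0.07763103]
2.4 [[ 0.4973 -0.086   0.0862]] [array([[198.2, 234.1]]), array([[329.9, 183.4]]), array([[224.3, 129. ]])]
2.5 [[ 0.4935 -0.0861  0.0792]] [array([[196.1, 238. ]]), array([[331.2, 186.7]]), array([[225. , 123.5]])]
2.6 [[ 0.4905 -0.0862  0.0718]] [array([[194.5, 241.9]]), array([[332.1, 190.1]]), array([[225.7, 119. ]])]
2.7 [[ 0.4882 -0.0862  0.0641]] [array([[193.4, 246. ]]), array([[332.7, 193.4]]), array([[226.5, 115.4]])]
[array([[242.6, 252. ]]), array([[299.7, 189.5]]), array([[230.4, 187.8]])]
wing [ 0.56301549 -0.02538954  0.1282458 ]
```

View pics/w5c.png

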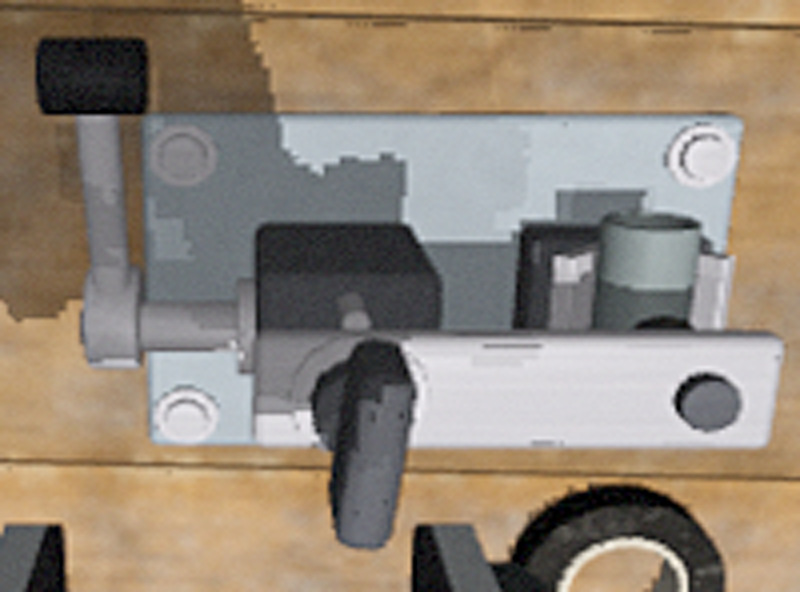

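Run:
```python
from h import *
jo,yaw=np.array([.5645,-.0245]),.0224
P=jig2w(jo,yaw,[[.08*np.cos(.2),-.06,.045+.08*np.sin(.2)]])
print([proj(c,P).round(1) for c in('side','scene')], 'obs side 290.3,238.7 scene 270.5,172 ')
```

```text
[array([[290.7, 240.5]]), array([[269.9, 173.3]])] obs side 290.3,238.7 scene 270.5,172
```

Request:
servo_tool(motion=[-0.06,-0.04,-0.1,0,-0.12,-0.083,-0.2,0,-0.12,-0.083,-0.3,0,-0.12,-0.083,-0.33,0,-0.12,-0.083,-0.33,0,-0.12,-0.083,-0.33,0], grip=-1)

```text
time_s: 9.78
tcp_pos: [0.4889, -0.0875, 0.11]
ee_rot: [-1.226, 1.197, 1.23]
contact_force: [0.0, 0.1, -0.4]
grip_width: 0.0001
```

Request:
servo_tool(motion=[0,0,-0.02,0,0,0,-0.025,0])

```text
time_s: 9.95
tcp_pos: [0.4913, -0.0875, 0.1017]
ee_rot: [-1.23, 1.194, 1.225]
contact_force: [-0.4, 0.1, 2.5]
grip_width: -0.0001
```

Request:
servo_tool(motion=[0,0,-0.008,0,0,0,-0.01,0])

```text
time_s: 10.12
tcp_pos: [0.4897, -0.0876, 0.097]
ee_rot: [-1.229, 1.197, 1.228]
contact_force: [-2.0, 0.5, 3.2]
grip_width: -0.0003
```

Request:
servo_tool(motion=[0,0,-0.008,0,0,0,-0.01,0])

```text
time_s: 10.28
tcp_pos: [0.4892, -0.0878, 0.0924]
ee_rot: [-1.228, 1.197, 1.228]
contact_force: [-2.9, 0.4, 7.2]
grip_width: -0.0004
```

Request:
servo_tool(motion=[0,0,-0.008,0,0,0,-0.01,0,0,0,-0.01,0])

```text
time_s: 10.53
tcp_pos: [0.4892, -0.0878, 0.0914]
ee_rot: [-1.228, 1.201, 1.228]
contact_force: [-10.3, 1.4, 28.9]
grip_width: -0.0
```

Request:
servo_tool(motion=[0,0,0.1,0,0,0,0.2,0,0.06,0.05,0.29,-0.03,0.12,0.1,0.29,-0.065,0.186,0.156,0.29,-0.065,0.186,0.156,0.29,-0.065,0.186,0.156,0.29,-0.065,0.186,0.156,0.29,-0.065], grip=0)

```text
time_s: 11.2
tcp_pos: [0.5632, -0.0258, 0.2037]
ee_rot: [-1.152, 1.245, 1.153]
contact_force: [0.1, 0.8, 0.1]
grip_width: 0.0424
```

Run:
```python
from h import *
s=sensors.read_state(); print(s['tcp_pos'],s['ee_rot'],s['joint_positions'].round(2),s['contact_force'])
M=R.from_rotvec(s['ee_rot']).as_matrix(); print(M.round(3))
im=viewer.read_camera('wrist'); cv2.imwrite(f'pics/w6.png',im[:,:,::-1])
r=viewer.landmark_of('wrist','nut_wing'); print([(q['pixel'],q['score']) for q in r]); 
for q in r[:1]: print(onz('wrist',q['pixel'],.126,s))
r=viewer.silhouettes('wrist','nut_wing'); print([(q['bbox'],q['score']) for q in r])
m=r[0]['pixels']; 
b=im[:,:,::-1].copy(); b[m]=b[m]//2+np.array([0,0,127],np.uint8); cv2.imwrite('pics/w6m.png',cv2.resize(b[120:300,180:380],None,fx=3.9,fy=3.2))
```

```text
[ 0.56319009 -0.02577445  0.20368545] [-1.15244829  1.24536459  1.15345546] [ 0.55  0.35 -0.71  1.79  0.26  1.1   1.24] [0.06461092 0.77998943 0.08624248]
[[-0.001 -0.997  0.076]
 [-0.     0.076  0.997]
 [-1.     0.001 -0.   ]]
[([255.0, 204.4], 0.89)]
[ 0.56113387 -0.02860638  0.126     ]
[([258.6, 204.1, 40.5, 69.3], 0.61)]
```

View pics/w6.png

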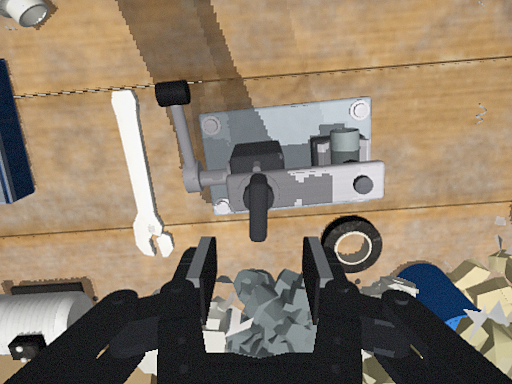

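View pics/w6m.png

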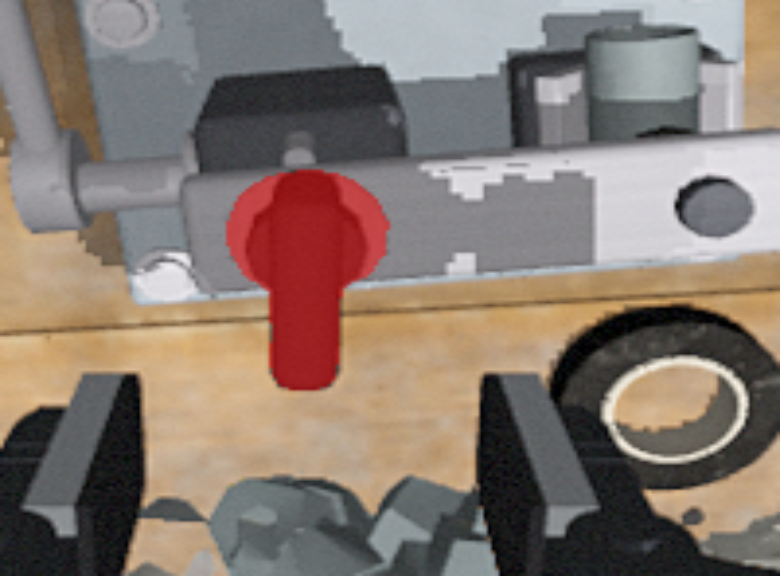

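The wing is vertical in the image at column 258, midway between the fingers, so the jaws are aligned. Before gripping it I'll take a low oblique look at the pad/pipe gap.

Request:
servo_tool(motion=[-0.08,0.06,0,0.06,-0.165,0.12,0,0.06,-0.165,0.2,-0.09,0.06,-0.165,0.2,-0.19,0.06,-0.165,0.2,-0.285,0.06,-0.165,0.2,-0.285,0.06,-0.165,0.2,-0.285,0.06])

```text
time_s: 11.93
tcp_pos: [0.4957, 0.0535, 0.0891]
ee_rot: [-1.22, 1.205, 1.225]
contact_force: [-0.5, -0.5, 1.1]
grip_width: 0.043
```

```bash
cat > look.py <<'E'
from h import *
import sys
n=sys.argv[1]
s=sensors.read_state(); print(s['time_s'],s['tcp_pos'],s['ee_rot'],s['contact_force'].round(1))
im=viewer.read_camera('wrist'); cv2.imwrite(f'pics/{n}.png',im[:,:,::-1])
np.savez(f'{n}.npz',**{k:s[k] for k in('tcp_pos','ee_rot')})
for t in ["pipe","pad_face"]:
    print(t,[(r['pixel'],round(r['score'],2)) for r in viewer.landmark_of('wrist',t)][:2])
r0=int(sys.argv[2]) if len(sys.argv)>2 else 0
b=im[r0:r0+140,160:360,::-1]; cv2.imwrite(f'pics/{n}c.png',cv2.resize(b,None,fx=4,fy=4,interpolation=cv2.INTER_CUBIC))
E
python3 look.py w7
```

```text
11.9333 [0.49574305 0.05353737 0.08914185] [-1.21950935  1.20505442  1.22519232] [-0.5 -0.5  1.1]
pipe [([253.0, 309.6], 0.9)]
pad_face [([253.0, 347.9], 0.64)]
```

View pics/w7.png

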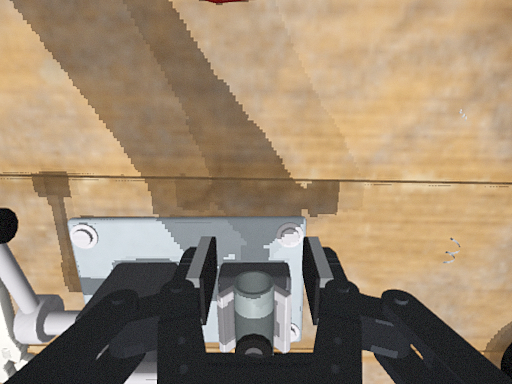

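View pics/w7c.png

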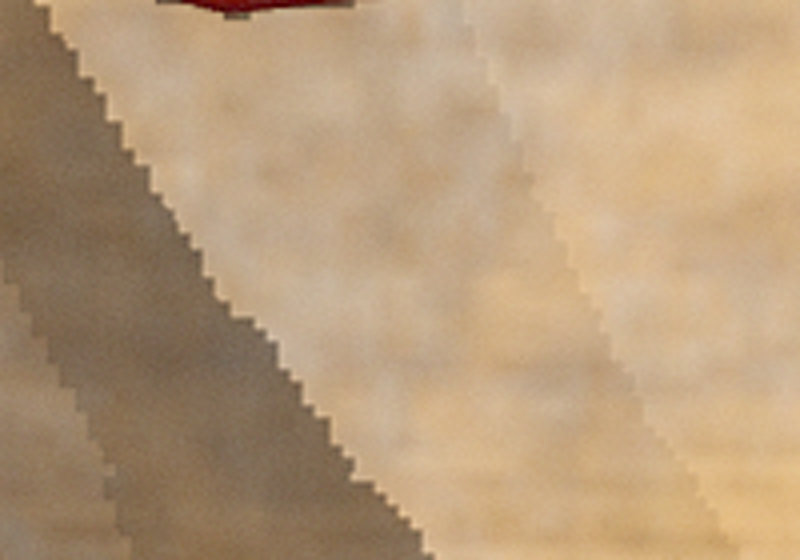

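Request:
servo_tool(motion=[0.02,0,0,0,0.02,0,0,0,0.02,0,0,0,0.02,0,0,0], grip=1)

```text
time_s: 12.42
tcp_pos: [0.5063, 0.0545, 0.0911]
ee_rot: [-1.222, 1.2, 1.221]
contact_force: [0.0, -0.2, 0.5]
grip_width: 0.0853
```

```bash
python3 look.py w8 244
```

```text
12.4167 [0.50629666 0.054505   0.0910949 ] [-1.22237648  1.2000109   1.22082321] [ 0.  -0.2  0.5]
pipe [([254.4, 293.3], 0.66)]
pad_face [([252.0, 332.6], 0.89)]
```

View pics/w8c.png

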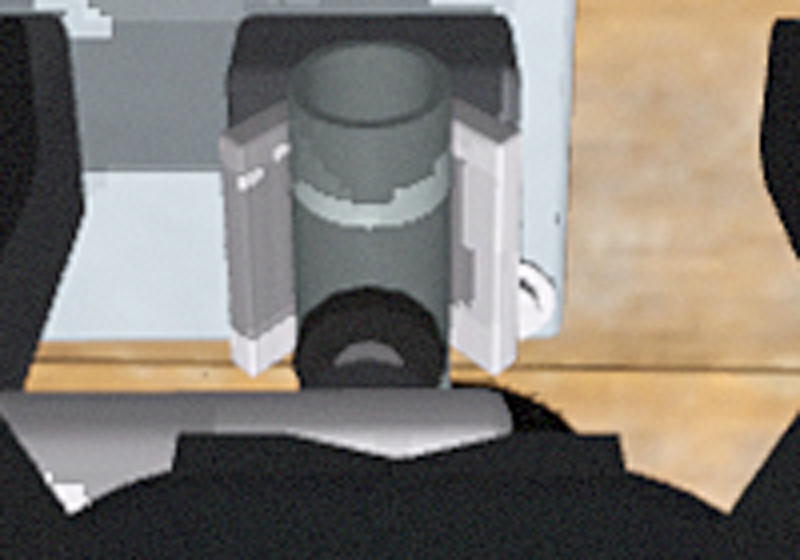

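```bash
python3 - <<'E'
from h import *
s=dict(np.load('w8.npz')); q=lambda p:((p[0]+.5)/4-.5+160,(p[1]+.5)/4-.5+244)
s7=dict(np.load('w7.npz'))
print('far plate edge',onz('wrist',q((200,337)),.008,s),onz('wrist',q((560,333)),.008,s))
print('near plate edge w7',onz('wrist',(90,217.5),.008,s7),onz('wrist',(280,214.5),.008,s7))
print('pipe end top',onz('wrist',q((372,126)),.061,s))
for z in (.061,.063,.065,.067,.069,.071,.073): print(z,onz('wrist',q((370,288)),z,s), onz('wrist',(252.5,330),z,s7))
E
python3 - <<'E'
import cv2
b=cv2.imread('pics/w7.png')[250:360,200:310]
cv2.imwrite('pics/w7d.png',cv2.resize(b,None,fx=5,fy=5,interpolation=cv2.INTER_CUBIC))
E
```

```text
far plate edge [0.61455039 0.01637843 0.008     ] [0.612365   0.08870663 0.008     ]
near plate edge w7 [ 0.50678708 -0.06475228  0.008     ] [0.50232538 0.06808818 0.008     ]
pipe end top [0.52811069 0.0511258  0.061     ]
0.061 [0.55597818 0.05110804 0.061     ] [0.55364618 0.05046586 0.061     ]
0.063 [0.55424494 0.05113304 0.063     ] [0.55179917 0.05048773 0.063     ]
0.065 [0.5525117  0.05115804 0.065     ] [0.54995216 0.0505096  0.065     ]
0.067 [0.55077846 0.05118304 0.067     ] [0.54810515 0.05053148 0.067     ]
0.069 [0.54904522 0.05120804 0.069     ] [0.54625814 0.05055335 0.069     ]
0.071 [0.54731199 0.05123305 0.071     ] [0.54441113 0.05057522 0.071     ]
0.073 [0.54557875 0.05125805 0.073     ] [0.54256412 0.0505971  0.073     ]
```

View pics/w7d.png

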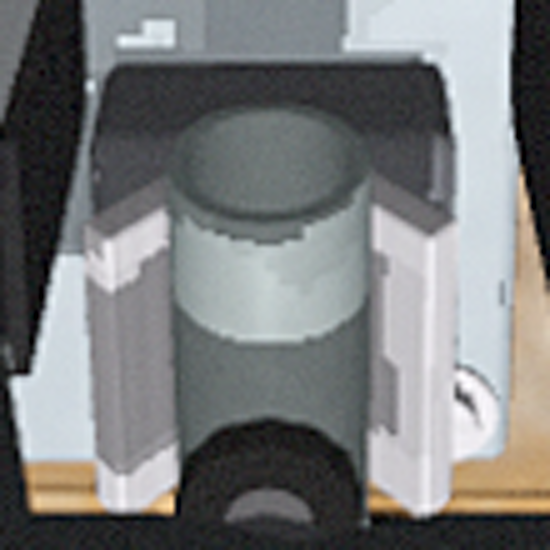

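The pad shows clearly with its near lower rim at wrist pixel (252.4,316), giving a pad face z of about 0.0715, so a gap of about 10.5 mm, or about 4.2 rad of nut. Next: grip the wing and turn.

Request:
servo_tool(motion=[-0.02,0,0.1,0,-0.02,0,0.2,0,0.05,-0.05,0.28,-0.06,0.139,-0.12,0.28,-0.06,0.139,-0.2,0.28,-0.06,0.139,-0.2,0.28,-0.06,0.139,-0.2,0.28,-0.06], grip=0.1)

```text
time_s: 13.15
tcp_pos: [0.5613, -0.0285, 0.2018]
ee_rot: [-1.148, 1.248, 1.149]
contact_force: [-0.5, 0.4, -0.2]
grip_width: 0.0473
```

Request:
servo_tool(motion=[0,0,0,0,0,0,-0.08,0,0,0,-0.15,0,0,0,-0.17,0,0,0,-0.17,0,0,0,-0.17,0])

```text
time_s: 13.65
tcp_pos: [0.5612, -0.0242, 0.1348]
ee_rot: [-1.153, 1.243, 1.154]
contact_force: [0.7, 0.5, 0.2]
grip_width: 0.0466
```

```bash
python3 look.py w9 150; python3 -c "
from h import *
s=sensors.read_state();print(R.from_rotvec(s['ee_rot']).as_matrix().round(3))"
```

```text
13.65 [ 0.56123265 -0.02421267  0.13479729] [-1.15336941  1.24318024  1.15430048] [0.7 0.5 0.2]
pipe [([361.2, 187.1], 0.58)]
pad_face [([377.0, 205.0], 0.52), ([253.5, 264.5], 0.16)]
[[ 0.003 -0.997  0.076]
 [ 0.     0.076  0.997]
 [-1.    -0.003  0.   ]]
```

View pics/w9.png

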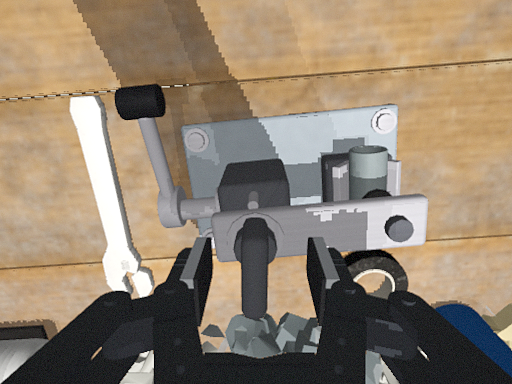

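Request:
servo_tool(motion=[0,-0.004,0,0,0,-0.004,0,0,0,-0.004,0,0,0,-0.004,0,0,0,-0.004,0,0], grip=-1, squeeze=60)

```text
time_s: 14.22
tcp_pos: [0.5618, -0.0266, 0.1352]
ee_rot: [-1.153, 1.243, 1.152]
contact_force: [-0.6, 1.3, 4.5]
grip_width: 0.0109
```

Request:
servo_tool(motion=[0,0,-0.001,-0.077,0,0,-0.002,-0.154,0,0,-0.002,-0.231,0,0,-0.003,-0.308,0,0,-0.004,-0.385,0,0,-0.005,-0.462,0,0,-0.005,-0.539,0,0,-0.006,-0.616])

```text
time_s: 14.88
tcp_pos: [0.5624, -0.0254, 0.1328]
ee_rot: [-0.408, 1.528, 0.41]
contact_force: [0.6, 2.6, 3.5]
grip_width: 0.0108
```

```bash
python3 look.py w10 150; python3 -c "
from h import *
s=sensors.read_state();print(R.from_rotvec(s['ee_rot']).as_matrix().round(3),s['joint_positions'],s['wrist_torque'])"
```

```text
14.8833 [ 0.56243435 -0.02536157  0.1327975 ] [-0.40823081  1.52839591  0.40981927] [0.6 2.6 3.5]
pipe [([315.8, 98.5], 0.74)]
pad_face []
[[ 0.003 -0.506  0.863]
 [ 0.002  0.863  0.506]
 [-1.    -0.     0.003]] [ 0.36743968  0.39586374 -0.49394088  1.86256157  0.22740022  0.9359081
  0.30078994] [ 0.80256756 -0.263333   -0.03405677]
```

View pics/w10.png

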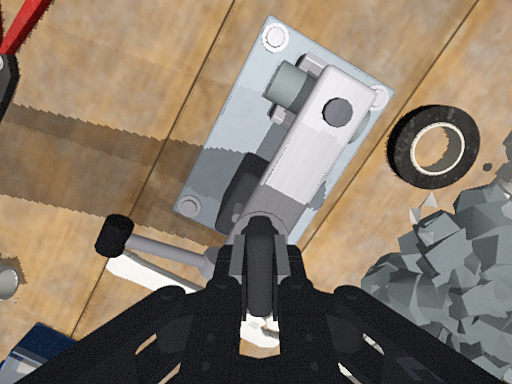

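Turning holds well, with the wing still square between the pads at column 259. Two more blocks.

Request:
servo_tool(motion=[0,0,-0.001,-0.077,0,0,-0.002,-0.154,0,0,-0.002,-0.231,0,0,-0.003,-0.308,0,0,-0.004,-0.385,0,0,-0.005,-0.462,0,0,-0.005,-0.539,0,0,-0.006,-0.616])

```text
time_s: 15.7
tcp_pos: [0.5637, -0.0253, 0.1304]
ee_rot: [0.349, 1.538, -0.344]
contact_force: [5.3, 3.1, 1.6]
grip_width: 0.011
```

Request:
servo_tool(motion=[0,0,-0.001,-0.077,0,0,-0.002,-0.154,0,0,-0.002,-0.231,0,0,-0.003,-0.308,0,0,-0.004,-0.385,0,0,-0.005,-0.462,0,0,-0.005,-0.539,0,0,-0.006,-0.616])

```text
time_s: 16.37
tcp_pos: [0.5647, -0.0265, 0.1281]
ee_rot: [1.094, 1.275, -1.085]
contact_force: [5.0, 2.4, 0.0]
grip_width: 0.0109
```

```bash
python3 look.py w11 150; python3 -c "
from h import *
s=sensors.read_state();M=R.from_rotvec(s['ee_rot']).as_matrix();print(M.round(3),np.arctan2(M[1,2],M[0,2]),s['joint_positions'],s['wrist_torque'])"
```

```text
16.3667 [ 0.5646807  -0.02654413  0.12812436] [ 1.09411019  1.27500358 -1.08491868] [5.  2.4 0. ]
pipe [([154.0, 189.4], 0.87)]
pad_face [([138.5, 199.1], 0.42)]
[[ 0.008  0.986  0.164]
 [ 0.001  0.164 -0.986]
 [-1.     0.008  0.001]] -1.4057692341408985 [ 0.05466753  0.3693671  -0.1026287   1.87311712  0.04716557  0.89375867
 -1.47612904] [ 0.60109957 -1.37408382 -0.05202473]
```

View pics/w11.png

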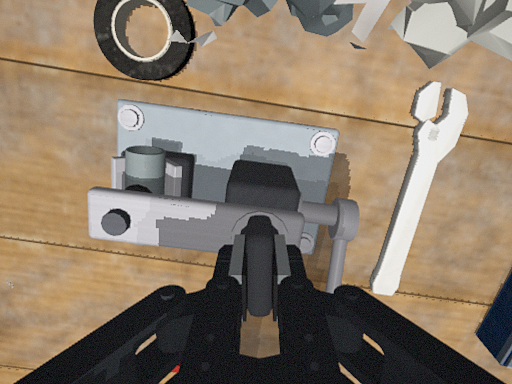

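Request:
servo_tool(motion=[0,0,-0.001,-0.077,0,0,-0.002,-0.154,0,0,-0.002,-0.231,0,0,-0.003,-0.308,0,0,-0.004,-0.38,0,0,-0.004,-0.4,0,0,-0.004,-0.4,0])

```text
$.motion: bad value
```

Request:
servo_tool(motion=[0,0,-0.001,-0.077,0,0,-0.002,-0.154,0,0,-0.002,-0.231,0,0,-0.003,-0.308,0,0,-0.004,-0.38,0,0,-0.004,-0.4,0,0,-0.004,-0.4])

```text
time_s: 17.1
tcp_pos: [0.5646, -0.0276, 0.1266]
ee_rot: [1.547, 0.948, -1.536]
contact_force: [5.5, -0.0, 0.4]
grip_width: 0.0107
```

```bash
cat > ang.py <<'E'
from h import *
s=sensors.read_state();M=R.from_rotvec(s['ee_rot']).as_matrix();print('jaw angle',np.arctan2(M[1,2],M[0,2]),s['joint_positions'].round(3),s['wrist_torque'].round(2),s['contact_force'].round(1),s['tcp_pos'].round(4),s['time_s'])
E
python3 ang.py
```

```text
jaw angle -2.0352997283026717 [-0.047  0.37   0.024  1.877 -0.01   0.887 -2.053] [ 0.3  -1.25 -0.05] [ 5.5 -0.   0.4] [ 0.5646 -0.0276  0.1266] 17.1
```

Request:
servo_tool(motion=[0,0,0,0,0,0,0,0,0,0,0.05,0,0,0,0.12,0,0,0,0.19,0,0.03,0.05,0.19,0.05], grip=0.1)

```text
time_s: 17.6
tcp_pos: [0.5739, -0.013, 0.2064]
ee_rot: [1.492, 0.99, -1.489]
contact_force: [1.3, -0.1, -0.2]
grip_width: 0.0468
```

Request:
servo_tool(motion=[0.05,0.06,0,0.13,0.094,0.154,0,0.26,0.094,0.154,-0.1,0.26,0.094,0.154,-0.2,0.26,0.094,0.154,-0.28,0.26,0.094,0.154,-0.28,0.26,0.094,0.154,-0.28,0.26], grip=1)

```text
time_s: 18.18
tcp_pos: [0.6086, 0.0536, 0.0875]
ee_rot: [1.19, 1.223, -1.199]
contact_force: [0.0, 0.4, 1.5]
grip_width: 0.0855
```

```bash
python3 look.py w12 244; python3 ang.py
```

```text
18.1833 [0.60862123 0.05356928 0.08754477] [ 1.18975414  1.22257347 -1.19882216] [0.  0.4 1.5]
pipe [([263.3, 291.7], 0.66)]
pad_face [([260.4, 314.5], 0.55), ([483.6, 295.7], 0.28)]
jaw angle -1.5502601971144885 [-0.093  0.492 -0.086  1.775  0.054  0.872 -1.753] [0.   0.02 0.06] [-0.3  0.9 -0.4] [0.6127 0.0544 0.0921] 18.3333
```

View pics/w12c.png

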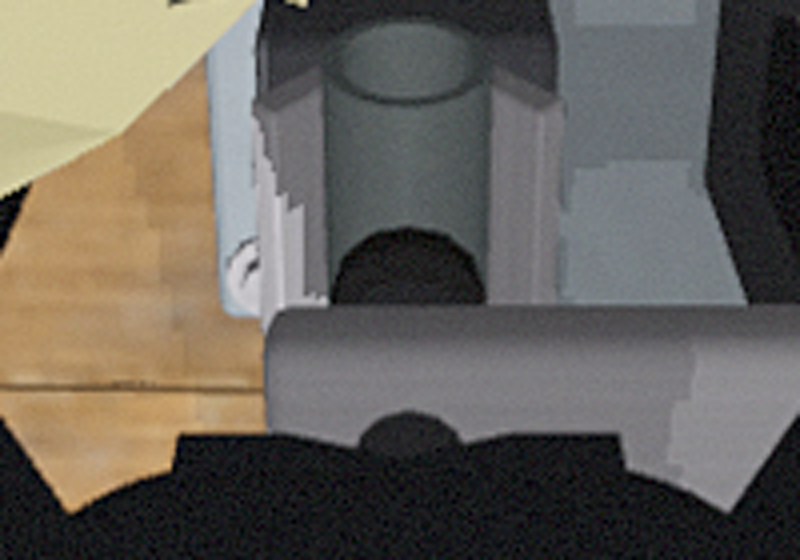

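View pics/w12.png

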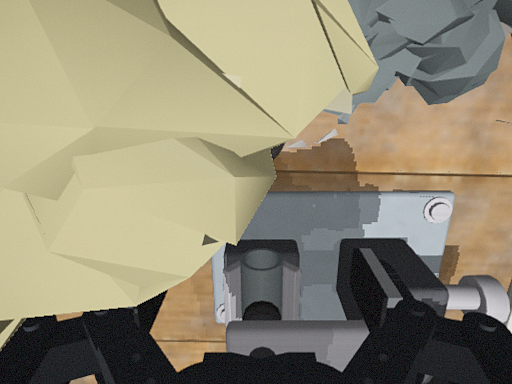

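The view from the far side shows the pad rim at crop (407,228) nearly over the pipe ridge. A yellow pile sits close to the camera, so I'll leave upward toward the jig. Calculating first.

Run:
```python
from h import *
q=lambda p:((p[0]+.5)/4-.5+160,(p[1]+.5)/4-.5+244)
s8=dict(np.load('w8.npz'));s=dict(np.load('w12.npz'))
print('-x plate edge',onz('wrist',q((240,316)),.008,s), 'near +x edge', onz('wrist',(340,190.5),.008,s))
print('pipe end top',onz('wrist',q((410,104)),.061,s))
for z in (.059,.061,.063,.065): print(z,onz('wrist',q((407,228)),z,s))
print('side plate edges y', onz('wrist',q((222,290)),.008,s), 'w8', onz('wrist',q((565,300)),.008,s8))
```

```text
-x plate edge [0.50661148 0.08255898 0.008     ] near +x edge [ 0.61899202 -0.0008177   0.008     ]
pipe end top [0.59130475 0.05159986 0.061     ]
0.059 [0.56926327 0.05149207 0.059     ]
0.061 [0.57087401 0.05154414 0.061     ]
0.063 [0.57248475 0.05159621 0.063     ]
0.065 [0.5740955  0.05164828 0.065     ]
side plate edges y [0.51285525 0.08594609 0.008     ] w8 [0.60560287 0.08929403 0.008     ]
```

Request:
servo_tool(motion=[-0.02,0,0.1,0,-0.05,0,0.2,0,-0.1,0,0.28,0,-0.12,-0.05,0.28,0,-0.12,-0.1,0.28,0,-0.12,-0.1,0.28,0])

```text
time_s: 18.83
tcp_pos: [0.5638, 0.0094, 0.2055]
ee_rot: [1.199, 1.209, -1.195]
contact_force: [-0.3, -0.4, -0.5]
grip_width: 0.0854
```

Request:
servo_tool(motion=[0,-0.09,0,-0.077,0,-0.09,0,-0.154,0,-0.09,0,-0.231,0,-0.09,0,-0.309,0,-0.09,0,-0.309,0,-0.09,0,-0.309], grip=0.1)

```text
time_s: 19.33
tcp_pos: [0.5636, -0.021, 0.2031]
ee_rot: [1.542, 0.953, -1.538]
contact_force: [-0.5, 0.4, -0.3]
grip_width: 0.0469
```

Request:
servo_tool(motion=[0,0,-0.06,0,0,0,-0.12,0,0,0,-0.18,0,0,0,-0.19,0,0,0,-0.19,0,0,0,-0.19,0])

```text
time_s: 19.83
tcp_pos: [0.5638, -0.0213, 0.1267]
ee_rot: [1.543, 0.952, -1.54]
contact_force: [0.7, -0.3, 1.3]
grip_width: 0.0473
```

```bash
python3 look.py w13 150; python3 ang.py
```

```text
19.8333 [ 0.56376114 -0.02127256  0.12670861] [ 1.5428641   0.95229493 -1.54023785] [ 0.7 -0.3  1.3]
pipe [([174.4, 244.2], 0.79)]
pad_face [([168.3, 259.8], 0.37)]
jaw angle -2.0349613610946213 [-0.05   0.37   0.015  1.875 -0.007  0.893 -2.067] [-0.03  0.01  0.01] [-0.3 -0.1  0.4] [ 0.5642 -0.0214  0.1273] 19.9833
```

View pics/w13.png

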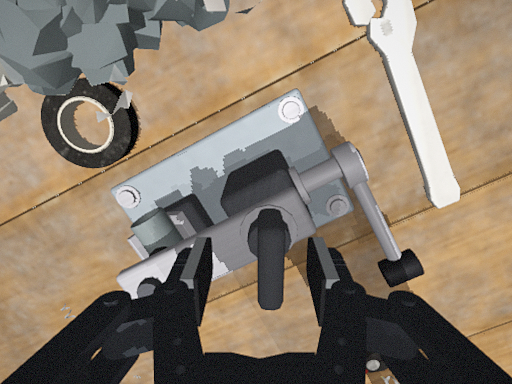

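Request:
servo_tool(motion=[0,-0.012,0,0,0,-0.012,0,0,0,-0.012,0,0,0,-0.012,0,0,0,-0.012,0,0,0,-0.012,0,0], grip=-1)

```text
time_s: 20.48
tcp_pos: [0.5632, -0.0267, 0.1262]
ee_rot: [1.543, 0.951, -1.542]
contact_force: [-1.0, -1.4, 4.9]
grip_width: 0.0108
```

```bash
python3 ang.py
```

```text
jaw angle -2.0359159418594617 [-0.042  0.372  0.017  1.876 -0.007  0.893 -2.058] [-0.29  0.15 -0.1 ] [-1.  -1.4  4.9] [ 0.5632 -0.0267  0.1262] 20.4833
```

Request:
servo_tool(motion=[0,0,0,-0.06,0,0,-0.001,-0.13,0,0,-0.002,-0.19,0,0,-0.002,-0.19,0,0,-0.002,-0.19])

```text
time_s: 20.9
tcp_pos: [0.5633, -0.0267, 0.1255]
ee_rot: [1.746, 0.744, -1.745]
contact_force: [-1.1, -1.1, 5.5]
grip_width: 0.011
```

```bash
python3 ang.py
```

```text
jaw angle -2.3343975791711733 [-0.092  0.374  0.078  1.878 -0.036  0.89  -2.331] [-0.29  0.24 -0.12] [-1.1 -1.1  5.5] [ 0.5633 -0.0267  0.1255] 20.9
```

Request:
servo_tool(motion=[0,0,0,0,0,0,0,0,0,0,0.05,0,0,0,0.12,0.05,0,0,0.19,0.12,0,0.03,0.19,0.2,-0.05,0.06,0.19,0.28,-0.1,0.1,0.19,0.36], grip=0.1)

```text
time_s: 21.57
tcp_pos: [0.523, 0.0138, 0.2008]
ee_rot: [1.351, 1.11, -1.351]
contact_force: [-0.3, 0.2, -0.5]
grip_width: 0.0473
```

Request:
servo_tool(motion=[-0.04,0.1,0,0.08,-0.04,0.1,0,0.16,-0.04,0.1,0,0.24,-0.04,0.1,0,0.32,-0.04,0.1,0,0.4,-0.04,0.1,0,0.48,-0.04,0.1,0,0.56,-0.04,0.1,0,0.63])

```text
time_s: 22.23
tcp_pos: [0.5064, 0.0542, 0.2002]
ee_rot: [0.605, 1.486, -0.605]
contact_force: [-0.0, 0.3, -0.3]
grip_width: 0.047
```

Request:
servo_tool(motion=[0,0,0,0.08,0,0,0,0.16,0,0,0,0.24,0,0,0,0.32,0,0,0,0.4,0,0,0,0.48,0,0,0,0.56,0,0,0,0.63])

```text
time_s: 22.9
tcp_pos: [0.5064, 0.0542, 0.2002]
ee_rot: [-0.169, 1.565, 0.17]
contact_force: [-0.5, 0.6, -0.8]
grip_width: 0.0473
```

```bash
python3 ang.py
```

```text
jaw angle 0.21550875970194583 [ 0.073  0.206 -0.299  1.921  0.07   1.026 -0.041] [0.04 0.02 0.02] [-0.5  0.6 -0.8] [0.5064 0.0542 0.2002] 22.9
```

Request:
servo_tool(motion=[0,0,0,0.08,0,0,0,0.16,0,0,0,0.24,0,0,0,0.32,0,0,-0.05,0.4,0,0,-0.1,0.48,0,0,-0.15,0.56,0,0,-0.2,0.63], grip=1)

```text
time_s: 23.57
tcp_pos: [0.5065, 0.0541, 0.1196]
ee_rot: [-0.935, 1.36, 0.936]
contact_force: [0.1, 0.2, 0.3]
grip_width: 0.0853
```

Request:
servo_tool(motion=[0,0,-0.05,0.08,0,0,-0.073,0.16,0,0,-0.073,0.247,0,0,-0.073,0.247,0,0,-0.073,0.247,0,0,-0.073,0.247])

```text
time_s: 24.07
tcp_pos: [0.5071, 0.054, 0.0917]
ee_rot: [-1.219, 1.202, 1.219]
contact_force: [-0.3, 0.2, 0.9]
grip_width: 0.0855
```

```bash
python3 look.py w14 244
```

```text
24.0667 [0.50706311 0.05395516 0.09174776] [-1.21880419  1.20228528  1.2186877 ] [-0.3  0.2  0.9]
pipe [([254.6, 294.7], 0.88)]
pad_face [([254.8, 318.6], 0.63)]
```

View pics/w14c.png

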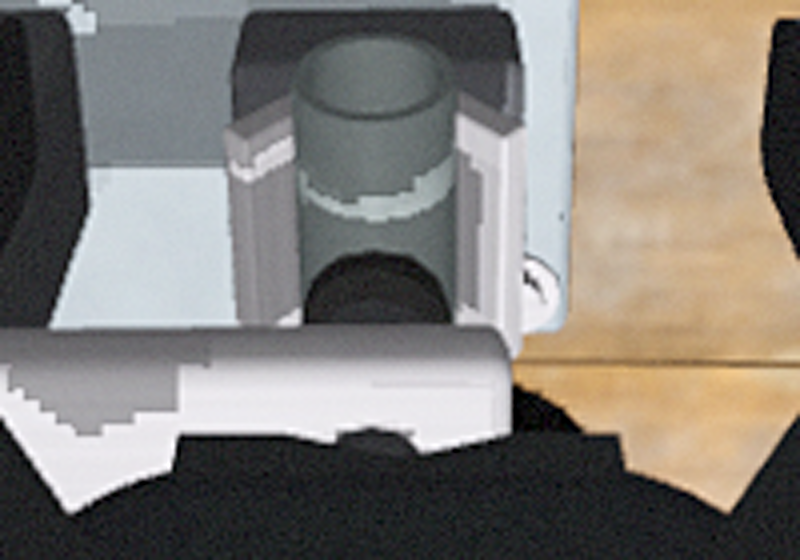

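Run:
```python
from h import *
for n,c in (('w8',(252,253)),('w12',(262,261)),('w14',(253,254))):
    im=cv2.imread(f'pics/{n}.png',0).astype(float); s=dict(np.load(n+'.npz'))
    p=im[:,c[0]-2:c[0]+3].mean(1)
    print(n,[(r,int(p[r])) for r in range(250,328)])
    for z in (.061,): 
        pass
```

```text
w8 [(250, 54), (251, 54), (252, 55), (253, 51), (254, 70), (255, 100), (256, 118), (257, 121), (258, 119), (259, 118), (260, 118), (261, 118), (262, 118), (263, 120), (264, 119), (265, 118), (266, 117), (267, 118), (268, 119), (269, 117), (270, 118), (271, 117), (272, 118), (273, 115), (274, 87), (275, 71), (276, 113), (277, 125), (278, 123), (279, 122), (280, 125), (281, 122), (282, 125), (283, 122), (284, 124), (285, 122), (286, 123), (287, 124), (288, 124), (289, 123), (290, 123), (291, 121), (292, 121), (293, 119), (294, 110), (295, 184), (296, 193), (297, 193), (298, 201), (299, 209), (300, 166), (301, 117), (302, 114), (303, 120), (304, 120), (305, 120), (306, 122), (307, 119), (308, 121), (309, 119), (310, 119), (311, 117), (312, 119), (313, 119), (314, 127), (315, 81), (316, 26), (317, 26), (318, 32), (319, 30), (320, 32), (321, 38), (322, 42), (323, 41), (324, 39), (325, 42), (326, 42), (327, 41)]
w12 [(250, 93), (251, 100), (252, 96), (253, 94), (254, 96), (255, 96), (256, 95), (257, 94), (258, 97), (259, 96), (260, 94), (261, 96), (262, 95), (263, 97), (264, 95), (265, 98)
[... 901 characters left out ...]
5), (268, 112), (269, 111), (270, 115), (271, 117), (272, 89), (273, 67), (274, 102), (275, 119), (276, 120), (277, 118), (278, 120), (279, 120), (280, 120), (281, 118), (282, 119), (283, 117), (284, 118), (285, 120), (286, 121), (287, 120), (288, 119), (289, 117), (290, 118), (291, 115), (292, 105), (293, 178), (294, 190), (295, 186), (296, 185), (297, 187), (298, 188), (299, 141), (300, 108), (301, 115), (302, 116), (303, 116), (304, 118), (305, 123), (306, 89), (307, 39), (308, 24), (309, 25), (310, 27), (311, 37), (312, 42), (313, 39), (314, 35), (315, 36), (316, 41), (317, 36), (318, 39), (319, 48), (320, 52), (321, 48), (322, 50), (323, 45), (324, 46), (325, 81), (326, 95), (327, 103)]
```

Run:
```python
from h import *
for n,c,e,p in (('w8',253,275.6,315.2),('w12',262,270.4,300.5),('w14',254,273.6,306.4)):
    s=dict(np.load(n+'.npz'))
    a=onz('wrist',(c,e),.061,s);b=onz('wrist',(c,p),.061,s);b2=onz('wrist',(c,p),.062,s)
    print(n,a[:2],b[:2],'len',abs(b[0]-a[0])*1e3,'slope',abs(b2[0]-b[0])*1e3, 'mm/row',abs(onz('wrist',(c,p+1),.061,s)[0]-b[0])*1e3)
```

```text
w8 [0.5284193  0.05133735] [0.55566365 0.05161831] len 27.244345252048664 slope 0.8645694133523341 mm/row 0.7225417273170054
w12 [0.59215826 0.05172403] [0.57232748 0.05126033] len 19.830775161245985 slope 0.8040312164075969 mm/row 0.6841708396212454
w14 [0.52826149 0.05125528] [0.55060899 0.05141975] len 22.34750315514833 slope 0.8222139757192437 mm/row 0.7094172321258085
```

Run:
```python
from h import *
from scipy.optimize import brentq
for n,c in (('w8',253),('w14',254)):
    im=cv2.imread(f'pics/{n}.png',0).astype(float)
    for cc in (215,253,280):
        p=im[:,cc-2:cc+3].mean(1); print(n,cc,[(r,int(p[r])) for r in range(318,356)])
for n,c,r,x,pr in (('w8',253,342.0,.558-.015,315.2),('w12',262,319.7,.5625+.015,300.5),('w14',254,324.8,.558-.015,306.4)):
    s=dict(np.load(n+'.npz'))
    z=brentq(lambda z:onz('wrist',(c,r),z,s)[0]-x,.05,.12)
    xp=x+(.004 if x<.56 else -.004)
    print(n,'strap bottom z',z,'pad rim z',brentq(lambda z:onz('wrist',(c,pr),z,s)[0]-xp,.03,.12))
```

```text
w8 215 [(318, 208), (319, 207), (320, 207), (321, 204), (322, 209), (323, 211), (324, 209), (325, 214), (326, 220), (327, 220), (328, 196), (329, 174), (330, 167), (331, 163), (332, 165), (333, 160), (334, 126), (335, 135), (336, 180), (337, 187), (338, 185), (339, 185), (340, 190), (341, 149), (342, 95), (343, 95), (344, 103), (345, 109), (346, 113), (347, 116), (348, 121), (349, 123), (350, 140), (351, 143), (352, 82), (353, 25), (354, 33), (355, 31)]
w8 253 [(318, 31), (319, 29), (320, 33), (321, 39), (322, 40), (323, 41), (324, 40), (325, 42), (326, 40), (327, 41), (328, 37), (329, 66), (330, 106), (331, 108), (332, 112), (333, 96), (334, 65), (335, 47), (336, 51), (337, 51), (338, 50), (339, 51), (340, 44), (341, 83), (342, 99), (343, 102), (344, 107), (345, 110), (346, 113), (347, 120), (348, 120), (349, 124), (350, 139), (351, 156), (352, 177), (353, 191), (354, 205), (355, 220)]
w8 280 [(318, 190), (319, 196), (320, 197), (321, 196), (322, 196), (323, 196), (324, 198), (325, 203), (326, 207), (327, 207), (328, 205), (329, 206), (330, 206), (331, 206), (332, 207), (333, 208), 
[... 1134 characters left out ...]
, (353, 46), (354, 51), (355, 53)]
w14 280 [(318, 172), (319, 172), (320, 169), (321, 181), (322, 195), (323, 201), (324, 195), (325, 131), (326, 86), (327, 98), (328, 107), (329, 112), (330, 117), (331, 122), (332, 132), (333, 145), (334, 170), (335, 188), (336, 202), (337, 211), (338, 218), (339, 223), (340, 218), (341, 229), (342, 232), (343, 231), (344, 230), (345, 233), (346, 232), (347, 232), (348, 232), (349, 232), (350, 231), (351, 232), (352, 242), (353, 207), (354, 97), (355, 19)]
w8 strap bottom z 0.09384382759151383 pad rim z 0.07102076417186376
w12 strap bottom z 0.08182502930074012 pad rim z 0.06245829682282631
w14 strap bottom z 0.0840549112164592 pad rim z 0.06538935660618388
```

Comparing w8 and w14, the strap fell 9.7 mm but the pad only 5.6 mm. So the pad is already pressed in about 4 mm with the lever open, and the nut is over-tight. I'll back it off about 1.5 rad and check again.

Request:
servo_tool(motion=[-0.02,0,0.1,0,-0.02,0,0.2,-0.07,0.05,-0.05,0.27,-0.14,0.14,-0.12,0.27,-0.21,0.14,-0.202,0.27,-0.29,0.14,-0.202,0.27,-0.36,0.14,-0.202,0.27,-0.43,0.14,-0.202,0.27,-0.5], grip=0.1)

```text
time_s: 24.88
tcp_pos: [0.563, -0.0279, 0.1998]
ee_rot: [-0.62, 1.48, 0.619]
contact_force: [-0.1, 1.2, -0.3]
grip_width: 0.0468
```

Request:
servo_tool(motion=[0,0,-0.03,0,0,0,-0.1,0,0,0,-0.15,0,0,0,-0.15,0,0,0,-0.15,0])

```text
time_s: 25.3
tcp_pos: [0.5618, -0.0268, 0.1383]
ee_rot: [-0.627, 1.481, 0.629]
contact_force: [-0.3, -0.0, 0.1]
grip_width: 0.0469
```

```bash
python3 ang.py; python3 look.py w15 150
```

```text
jaw angle 0.8029958107317847 [ 0.239  0.371 -0.33   1.859  0.146  0.938  0.646] [ 0.01 -0.03 -0.01] [-0.3 -0.   0.1] [ 0.5618 -0.0268  0.1383] 25.3
25.3 [ 0.56177328 -0.02677887  0.13832563] [-0.62668144  1.48064422  0.62887579] [-0.3 -0.   0.1]
pipe []
pad_face [([114.8, 191.3], 0.74)]
```

View pics/w15.png

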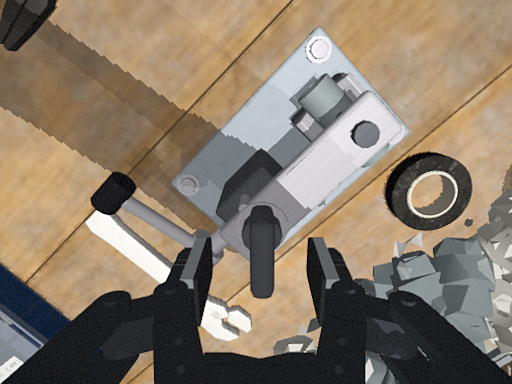

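Request:
servo_tool(motion=[0.002,0,-0.015,0,0.003,0,-0.03,0,0.003,0,-0.03,0])

```text
time_s: 25.7
tcp_pos: [0.5635, -0.0271, 0.1267]
ee_rot: [-0.626, 1.48, 0.627]
contact_force: [0.2, -0.7, -0.3]
grip_width: 0.0469
```

Request:
servo_tool(motion=[0,0,0,0,0,0,0,0,0,0,0,0,0,0,0,0,0,0,0,0], grip=-1)

```text
time_s: 26.12
tcp_pos: [0.564, -0.0273, 0.1279]
ee_rot: [-0.626, 1.479, 0.626]
contact_force: [-2.0, -0.8, 2.4]
grip_width: 0.0109
```

Request:
servo_tool(motion=[0,0,0.001,0.077,0,0,0.002,0.154,0,0,0.002,0.231,0,0,0.003,0.308,0,0,0.004,0.385,0,0,0.005,0.462,0,0,0.005,0.539,0,0,0.006,0.616])

```text
time_s: 26.78
tcp_pos: [0.5641, -0.0267, 0.1303]
ee_rot: [-1.357, 1.105, 1.357]
contact_force: [-0.9, 0.9, 1.9]
grip_width: 0.0108
```

Request:
servo_tool(motion=[0,0,0.001,0.077,0,0,0.002,0.154,0,0,0.002,0.231,0,0,0.003,0.308,0,0,0.003,0.34,0,0,0.003,0.34,0,0,0.003,0.34])

```text
time_s: 27.37
tcp_pos: [0.564, -0.0264, 0.1315]
ee_rot: [-1.723, 0.769, 1.724]
contact_force: [-2.7, 1.2, 3.8]
grip_width: 0.0108
```

```bash
python3 ang.py
```

```text
jaw angle 2.3015782919836854 [ 0.481  0.429 -0.641  1.855  0.307  0.958  2.006] [0.48 0.46 0.08] [-2.7  1.2  3.8] [ 0.564  -0.0264  0.1315] 27.3667
```

Request:
servo_tool(motion=[0,0,0,0,0,0,0,0,0,0,0.05,0,0,0,0.12,0,-0.03,0.03,0.175,-0.07,-0.08,0.08,0.175,-0.15,-0.144,0.14,0.175,-0.22,-0.144,0.2,0.175,-0.3], grip=0.1)

```text
time_s: 28.03
tcp_pos: [0.5024, 0.0527, 0.2008]
ee_rot: [-1.394, 1.083, 1.395]
contact_force: [0.0, 0.4, 0.0]
grip_width: 0.0471
```

Request:
servo_tool(motion=[0,0.002,-0.09,-0.07,0,0.002,-0.18,-0.15,0,0.002,-0.27,-0.151,0,0.002,-0.275,-0.151,0,0.002,-0.275,-0.151,0,0.002,-0.275,-0.151,0,0.002,-0.275,-0.151], grip=1)

```text
time_s: 28.62
tcp_pos: [0.5085, 0.054, 0.0934]
ee_rot: [-1.228, 1.194, 1.224]
contact_force: [-0.6, -0.8, 0.6]
grip_width: 0.0854
```

```bash
python3 look.py w16 244
python3 - <<'E'
from h import *
n='w16'
im=cv2.imread(f'pics/{n}.png',0).astype(float)
for cc in (253,):
    p=im[:,cc-2:cc+3].mean(1); print([(r,int(p[r])) for r in range(268,356)])
E
```

```text
28.6167 [0.5085034  0.05404531 0.0933849 ] [-1.22843691  1.19419868  1.22357811] [-0.6 -0.8  0.6]
pipe [([254.8, 291.5], 0.59)]
pad_face [([254.8, 316.6], 0.64)]
[(268, 88), (269, 67), (270, 108), (271, 122), (272, 118), (273, 119), (274, 118), (275, 118), (276, 118), (277, 120), (278, 121), (279, 118), (280, 118), (281, 119), (282, 121), (283, 118), (284, 118), (285, 116), (286, 118), (287, 116), (288, 115), (289, 116), (290, 111), (291, 107), (292, 177), (293, 196), (294, 144), (295, 107), (296, 113), (297, 114), (298, 114), (299, 116), (300, 117), (301, 121), (302, 107), (303, 55), (304, 17), (305, 26), (306, 28), (307, 30), (308, 36), (309, 40), (310, 39), (311, 40), (312, 39), (313, 40), (314, 40), (315, 31), (316, 78), (317, 104), (318, 108), (319, 70), (320, 47), (321, 48), (322, 48), (323, 49), (324, 41), (325, 71), (326, 94), (327, 100), (328, 106), (329, 109), (330, 113), (331, 118), (332, 119), (333, 132), (334, 152), (335, 168), (336, 182), (337, 199), (338, 206), (339, 212), (340, 213), (341, 218), (342, 232), (343, 233), (344, 231), (345, 231), (346, 232), (347, 233), (348, 233), (349, 236), (350, 237), (351, 182), (352, 63), (353, 39), (354, 46), (355, 53)]
```

View pics/w16c.png

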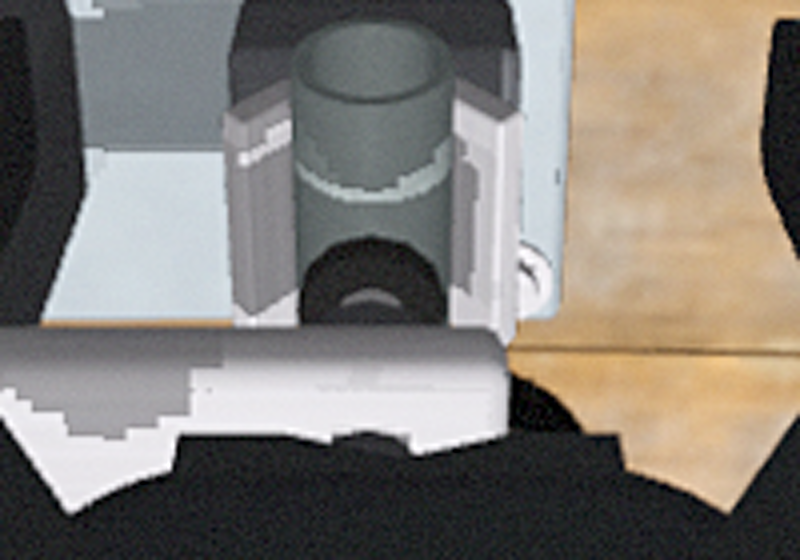

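Run:
```python
from h import *
from scipy.optimize import brentq
for n,e,p,t in (('w8',275.6,315.2,340.9),('w14',273.6,306.4,324.8),('w16',269.7,302.8,325.0)):
    s=dict(np.load(n+'.npz')); c=253.5
    a=onz('wrist',(c,e),.061,s)[0]; b=onz('wrist',(c,p),.061,s)[0]
    # refer x to pipe end: ridge end at .5284
    o=a-.5284
    f=lambda r,x:brentq(lambda z:onz('wrist',(c,r),z,s)[0]-o-x,.03,.13)
    st=f(t,.543);pd=f(p,.547); print(n,'len',1e3*(b-a),'strap',st*1e3,'pad',pd*1e3,'diff',1e3*(st-pd))
```

```text
w8 len 27.244463287080634 strap 93.15125044872913 pad 70.99891918940382 diff 22.152331259325308
w14 len 22.347891569448496 strap 84.2074156187381 pad 65.55815564344248 diff 18.649259975295625
w16 len 22.67006628498336 strap 87.54624369586088 pad 66.00943936578528 diff 21.536804330075597
```

The stem is visible again, and strap-minus-pad is 21.5 mm against 22.15 mm free, so the pad is just touching (about 0.2–0.6 mm pressed). I'll go close the lever.

Request:
servo_tool(motion=[-0.03,0,0.08,0,-0.055,0,0.14,0,-0.055,-0.1,0.14,0,-0.055,-0.2,0.14,0,-0.055,-0.3,0.14,0,-0.055,-0.354,0.14,0,-0.055,-0.354,0.14,0,-0.055,-0.354,0.14,0], grip=0.0)

```text
time_s: 29.43
tcp_pos: [0.4848, -0.0894, 0.148]
ee_rot: [-1.225, 1.199, 1.223]
contact_force: [-0.0, 1.2, -0.7]
grip_width: 0.0428
```

Request:
servo_tool(motion=[0,0,-0.06,0,0,0,-0.12,0,0,0,-0.17,0,0,0,-0.195,0,0,0,-0.195,0,0,0,-0.195,0])

```text
time_s: 29.93
tcp_pos: [0.4848, -0.0867, 0.0695]
ee_rot: [-1.228, 1.196, 1.228]
contact_force: [-0.1, 0.1, -0.9]
grip_width: 0.0425
```

```bash
python3 ang.py; python3 look.py w17 150
```

```text
jaw angle 1.596706958197139 [ 0.509  0.38  -0.495  2.068  0.26   0.752  1.449] [-0.02 -0.03 -0.05] [-0.1  0.1 -0.9] [ 0.4848 -0.0867  0.0695] 29.9333
29.9333 [ 0.48484893 -0.08666964  0.06953697] [-1.22787641  1.19612277  1.22837604] [-0.1  0.1 -0.9]
pipe [([481.1, 354.0], 0.63)]
pad_face []
```

View pics/w17.png

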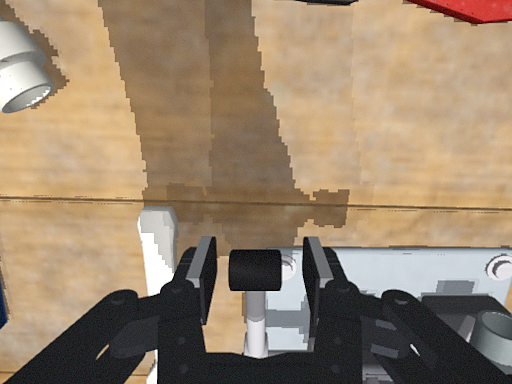

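Request:
servo_tool(motion=[0.003,0,0,0,0.003,0,0,0,0.003,0,0,0,0.003,0,0,0], grip=-1, squeeze=60)

```text
time_s: 30.42
tcp_pos: [0.4867, -0.0885, 0.0704]
ee_rot: [-1.229, 1.197, 1.225]
contact_force: [-1.4, -1.9, 4.6]
grip_width: 0.0226
```

```bash
python3 - <<'E'
import numpy as np
def g(a): 
    x=.08*np.cos(.2+a); return np.array([x,.0224*x,.08*np.sin(.2+a)])
for k,(a0,a1) in enumerate([(2.7,1.8),(1.8,.9),(.9,-.03)]):
    r=[]
    for i in range(1,9): r+=[*((g(a0+(a1-a0)*i/8)-g(a0))/.4).round(3),0]
    print([float(v) for v in r])
E
python3 ang.py
```

```text
[0.007, 0.0, 0.021, 0.0, 0.016, 0.0, 0.042, 0.0, 0.027, 0.001, 0.062, 0.0, 0.04, 0.001, 0.08, 0.0, 0.055, 0.001, 0.096, 0.0, 0.072, 0.002, 0.111, 0.0, 0.091, 0.002, 0.124, 0.0, 0.111, 0.002, 0.134, 0.0]
[0.021, 0.0, 0.008, 0.0, 0.043, 0.001, 0.014, 0.0, 0.065, 0.001, 0.017, 0.0, 0.087, 0.002, 0.018, 0.0, 0.11, 0.002, 0.016, 0.0, 0.132, 0.003, 0.012, 0.0, 0.153, 0.003, 0.005, 0.0, 0.174, 0.004, -0.004, 0.0]
[0.02, 0.0, -0.012, 0.0, 0.039, 0.001, -0.026, 0.0, 0.055, 0.001, -0.042, 0.0, 0.07, 0.002, -0.06, 0.0, 0.083, 0.002, -0.079, 0.0, 0.093, 0.002, -0.1, 0.0, 0.101, 0.002, -0.122, 0.0, 0.106, 0.002, -0.144, 0.0]
jaw angle 1.5949130340618187 [ 0.509  0.381 -0.494  2.065  0.262  0.753  1.448] [-0.19  0.18  0.09] [-1.4 -1.9  4.6] [ 0.4867 -0.0885  0.0704] 30.4167
```

Request:
servo_tool(motion=[0.007,0,0.021,0,0.016,0,0.042,0,0.027,0.001,0.062,0,0.04,0.001,0.08,0,0.055,0.001,0.096,0,0.072,0.002,0.111,0,0.091,0.002,0.124,0,0.111,0.002,0.134,0])

```text
time_s: 31.08
tcp_pos: [0.5274, -0.0875, 0.1222]
ee_rot: [-1.223, 1.204, 1.232]
contact_force: [-3.9, -2.1, -6.1]
grip_width: 0.0223
```

Request:
servo_tool(motion=[0.021,0,0.008,0,0.043,0.001,0.014,0,0.065,0.001,0.017,0,0.087,0.002,0.018,0,0.11,0.002,0.016,0,0.132,0.003,0.012,0,0.153,0.003,0.005,0,0.174,0.004,-0.004,0])

```text
time_s: 31.75
tcp_pos: [0.6024, -0.0856, 0.1245]
ee_rot: [-1.23, 1.196, 1.223]
contact_force: [-2.4, -2.7, 8.3]
grip_width: 0.0205
```

Request:
servo_tool(motion=[0.02,0,-0.012,0,0.039,0.001,-0.026,0,0.055,0.001,-0.042,0,0.07,0.002,-0.06,0,0.083,0.002,-0.079,0,0.093,0.002,-0.1,0,0.101,0.002,-0.122,0,0.106,0.002,-0.144,0])

```text
time_s: 32.42
tcp_pos: [0.6436, -0.0835, 0.0638]
ee_rot: [-1.228, 1.195, 1.226]
contact_force: [16.6, 1.1, 17.6]
grip_width: 0.0004
```

Request:
servo_tool(motion=[0,0,0,0,0,0,0,0])

```text
time_s: 32.58
tcp_pos: [0.6442, -0.0834, 0.0637]
ee_rot: [-1.228, 1.193, 1.225]
contact_force: [5.8, 0.7, 3.0]
grip_width: -0.0003
```

```bash
python3 look.py w18 150
python3 - <<'E'
from h import *
im=viewer.read_camera('side'); cv2.imwrite('pics/s18.png',cv2.resize(im[160:290,200:330,::-1],None,fx=4,fy=4,interpolation=cv2.INTER_CUBIC))
E
```

```text
32.5833 [ 0.64419468 -0.08344817  0.06373118] [-1.22838208  1.19315402  1.22529902] [5.8 0.7 3. ]
pipe []
pad_face []
```

View pics/w18.png

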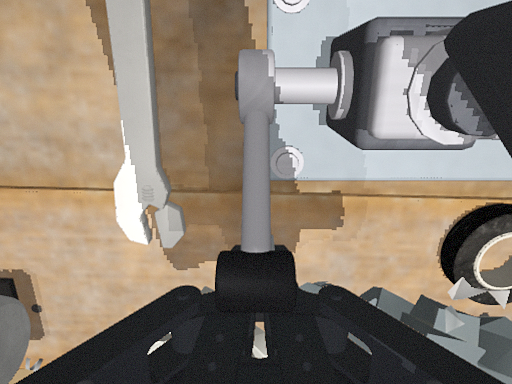

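View pics/s18.png

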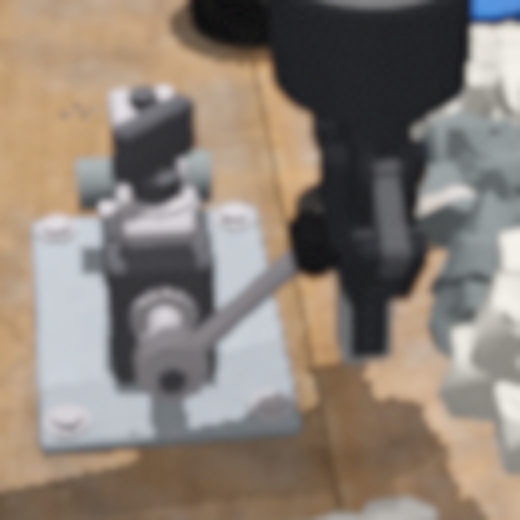

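Request:
servo_tool(motion=[0.015,0,0,0,0.02,0,0.05,0,0.02,0,0.15,0,0.02,0,0.23,0,0.0,-0.003,0.23,0,-0.018,-0.003,0.23,0,-0.018,-0.003,0.23,0])

```text
time_s: 33.37
tcp_pos: [0.6319, -0.0861, 0.154]
ee_rot: [-1.225, 1.202, 1.231]
contact_force: [-0.8, -0.5, -0.5]
grip_width: 0.0001
```

```bash
python3 look.py w19 150
python3 - <<'E'
from h import *
im=viewer.read_camera('side'); cv2.imwrite('pics/s19.png',cv2.resize(im[160:290,200:330,::-1],None,fx=4,fy=4,interpolation=cv2.INTER_CUBIC))
E
```

```text
33.3667 [ 0.63188296 -0.0861085   0.15399835] [-1.22453949  1.20194726  1.2305859 ] [-0.8 -0.5 -0.5]
pipe []
pad_face []
```

View pics/s19.png

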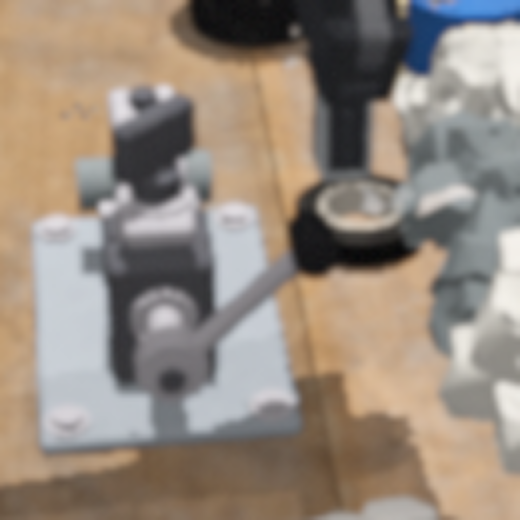

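Request:
servo_tool(motion=[0,0.003,-0.04,0,0,0.003,-0.07,0,0,0.003,-0.085,0,0,0.003,-0.1,0])

```text
time_s: 33.9
tcp_pos: [0.6424, -0.084, 0.1186]
ee_rot: [-1.235, 1.184, 1.215]
contact_force: [10.9, -1.1, 12.0]
grip_width: 0.0001
```

Request:
servo_tool(motion=[0.003,0,-0.015,0,0.006,0,-0.03,0,0.008,0,-0.045,0,0.01,0,-0.058,0])

```text
time_s: 34.23
tcp_pos: [0.6538, -0.0837, 0.0993]
ee_rot: [-1.243, 1.171, 1.203]
contact_force: [20.4, 0.2, 11.5]
grip_width: -0.0001
```

```bash
python3 ang.py
python3 - <<'E'
from h import *
im=viewer.read_camera('side'); cv2.imwrite('pics/s20.png',cv2.resize(im[160:290,200:330,::-1],None,fx=4,fy=4,interpolation=cv2.INTER_CUBIC))
E
```

```text
jaw angle 1.5958688884173835 [ 0.405  0.573 -0.472  1.673  0.309  0.934  1.417] [-0.04 -4.49  0.02] [20.4  0.2 11.5] [ 0.6538 -0.0837  0.0993] 34.2333
```

View pics/s20.png

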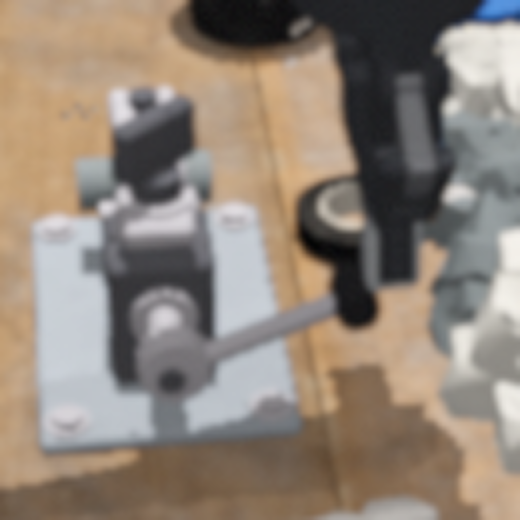

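Request:
servo_tool(motion=[0,0,0.03,0,0,0,0.08,0,-0.01,0,0.1,0,-0.01,0,0.1,0,-0.01,0,0.1,0])

```text
time_s: 34.7
tcp_pos: [0.6336, -0.0847, 0.1311]
ee_rot: [-1.226, 1.199, 1.229]
contact_force: [-1.0, 0.3, -0.2]
grip_width: 0.0001
```

```bash
python3 look.py w21 150
python3 - <<'E'
from h import *
s=sensors.read_state()
r=viewer.landmark_of('wrist','lever_grip'); print([(q['pixel'],q['score']) for q in r])
im=viewer.read_camera('side')
r2=viewer.landmark_of('side','lever_grip'); print([(q['pixel'],q['score']) for q in r2])
if r and r2: print(tri([ray('wrist',r[0]['pixel'],s),ray('side',r2[0]['pixel'])]))
E
```

```text
34.7 [ 0.63356521 -0.08470118  0.13111861] [-1.22584632  1.19939861  1.2287838 ] [-1.   0.3 -0.2]
pipe []
pad_face []
[]
[([284.3, 228.8], 0.7), ([238.8, 211.0], 0.2)]
```

View pics/w21.png

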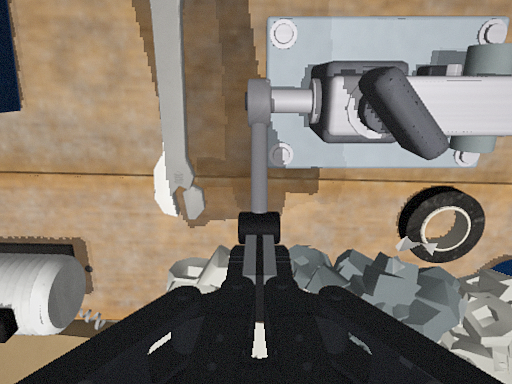

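Run:
```python
from h import *
s=dict(np.load('w21.npz'))
for z in (.065,.07,.075,.08):
    x=onz('wrist',(258,229),z,s); print(z,x.round(4),np.hypot(x[0]-.564,z-.045), onz('side',(287,232),z).round(4))
print(proj('wrist',s['tcp_pos']+[0,0,-.019],s))
```

```text
0.065 [ 0.6444 -0.0853  0.065 ] 0.08282565336739216 [ 0.6407 -0.0644  0.065 ]
0.07 [ 0.6419 -0.0853  0.07  ] 0.08181703745447867 [ 0.6396 -0.0714  0.07  ]
0.075 [ 0.6394 -0.0853  0.075 ] 0.08117989427243234 [ 0.6386 -0.0785  0.075 ]
0.08 [ 0.637  -0.0854  0.08  ] 0.08092299861289476 [ 0.6375 -0.0855  0.08  ]
[[259.29601877 251.31366948]]
```

Request:
servo_tool(motion=[0.006,0,-0.03,0,0.008,0,-0.055,0,0.008,0,-0.065,0,0.01,0,-0.075,0])

```text
time_s: 35.33
tcp_pos: [0.6397, -0.0845, 0.1019]
ee_rot: [-1.227, 1.196, 1.226]
contact_force: [2.3, 1.2, 3.2]
grip_width: 0.0003
```

Request:
servo_tool(motion=[0.003,0,-0.01,0,0.005,0,-0.02,0,0.006,0,-0.028,0])

```text
time_s: 35.58
tcp_pos: [0.6416, -0.0845, 0.0909]
ee_rot: [-1.227, 1.197, 1.227]
contact_force: [1.5, 0.9, 1.7]
grip_width: -0.0002
```

Now push the last bit to the stop.

Request:
servo_tool(motion=[0,0,-0.004,0,0,0,-0.008,0,0,0,-0.008,0])

```text
time_s: 35.83
tcp_pos: [0.6413, -0.0846, 0.0891]
ee_rot: [-1.227, 1.198, 1.227]
contact_force: [-0.3, -0.4, 7.6]
grip_width: 0.0003
```

Request:
servo_tool(motion=[0,0,-0.006,0,0,0,-0.008,0,0,0,-0.008,0])

```text
time_s: 36.08
tcp_pos: [0.6415, -0.0845, 0.0884]
ee_rot: [-1.228, 1.199, 1.226]
contact_force: [-5.4, -0.2, 20.7]
grip_width: -0.0002
```

Firm stop at 20.7 N with the TCP at z=0.088, close to the 0.0895 predicted for fully closed. Withdraw and check.

Request:
servo_tool(motion=[0,0,0.1,0,0,0,0.2,0,-0.05,0,0.3,0,-0.15,0.06,0.3,0,-0.25,0.15,0.3,0,-0.33,0.25,0.3,0,-0.33,0.346,0.3,0,-0.33,0.346,0.3,0], grip=0.1)

```text
time_s: 36.75
tcp_pos: [0.5048, 0.0578, 0.2042]
ee_rot: [-1.228, 1.198, 1.233]
contact_force: [-0.5, 0.1, 0.9]
grip_width: 0.0469
```

Request:
servo_tool(motion=[0,0,-0.08,0,0,0,-0.16,0,0,0,-0.24,0,0,0,-0.28,0,0,0,-0.28,0,0,0,-0.28,0,0,0,-0.28,0], grip=1)

```text
time_s: 37.33
tcp_pos: [0.5096, 0.0538, 0.0936]
ee_rot: [-1.227, 1.197, 1.226]
contact_force: [0.1, -0.5, 0.1]
grip_width: 0.0858
```

```bash
python3 look.py w22 244
python3 - <<'E'
from h import *
n='w22'
im=cv2.imread(f'pics/{n}.png',0).astype(float)
p=im[:,251:256].mean(1); print([(r,int(p[r])) for r in range(262,340)])
for c in('side','scene'):
    im=viewer.read_camera(c)
    x,y=((200,160) if c=='side' else (220,150))
    cv2.imwrite(f'pics/{c}22.png',cv2.resize(im[y:y+130,x:x+130,::-1],None,fx=4,fy=4,interpolation=cv2.INTER_CUBIC))
    print([(q['pixel'],q['score']) for q in viewer.landmark_of(c,'lever_grip')])
E
```

```text
37.3333 [0.50959239 0.05384147 0.09356138] [-1.22718839  1.19719679  1.22642759] [ 0.1 -0.5  0.1]
pipe [([254.1, 289.5], 0.66)]
pad_face [([253.1, 314.1], 0.94)]
[(262, 113), (263, 113), (264, 114), (265, 117), (266, 95), (267, 73), (268, 91), (269, 118), (270, 121), (271, 120), (272, 120), (273, 121), (274, 120), (275, 120), (276, 119), (277, 119), (278, 120), (279, 119), (280, 121), (281, 119), (282, 118), (283, 119), (284, 119), (285, 119), (286, 117), (287, 117), (288, 118), (289, 116), (290, 114), (291, 114), (292, 114), (293, 114), (294, 115), (295, 117), (296, 116), (297, 116), (298, 119), (299, 123), (300, 104), (301, 51), (302, 19), (303, 27), (304, 29), (305, 35), (306, 41), (307, 41), (308, 38), (309, 38), (310, 41), (311, 39), (312, 43), (313, 52), (314, 47), (315, 51), (316, 48), (317, 44), (318, 83), (319, 97), (320, 102), (321, 106), (322, 113), (323, 116), (324, 120), (325, 127), (326, 145), (327, 165), (328, 181), (329, 196), (330, 204), (331, 208), (332, 214), (333, 219), (334, 224), (335, 221), (336, 230), (337, 233), (338, 234), (339, 234)]
[([290.3, 243.2], 0.67)]
[([268.1, 173.2], 0.48), ([287.5, 219.4], 0.3)]
```

View pics/w22c.png

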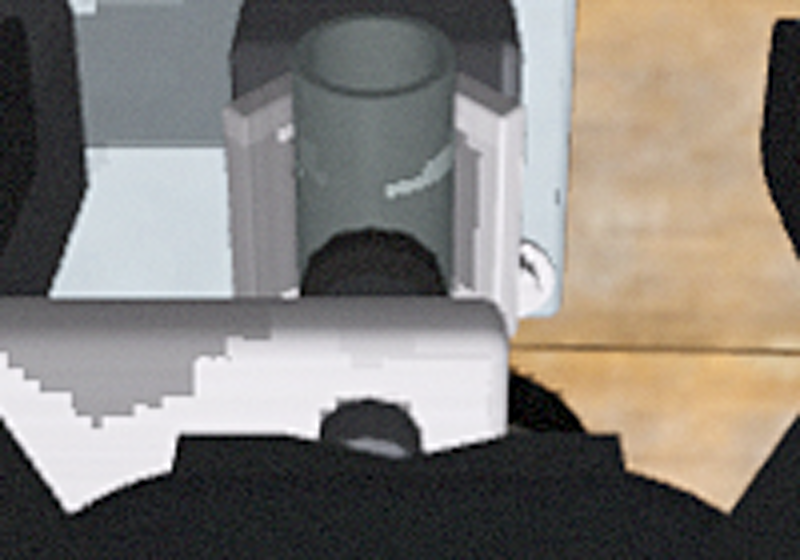

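View pics/side22.png

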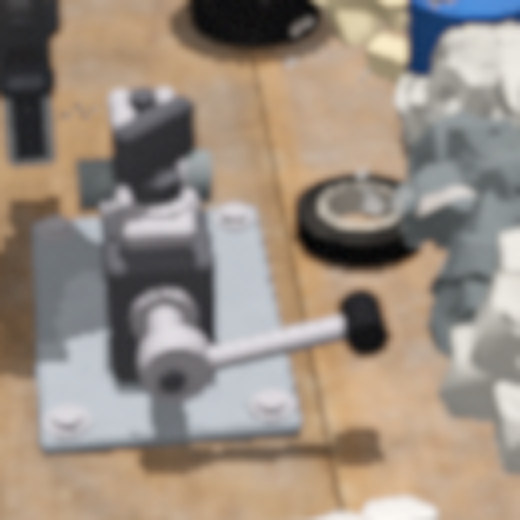

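View pics/scene22.png

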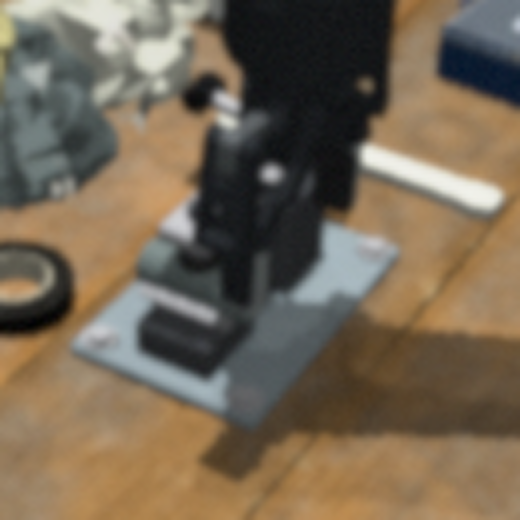

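Run:
```python
from h import *
from scipy.optimize import brentq
for n,e,p,t in (('w8',275.6,315.2,340.9),('w14',273.6,306.4,324.8),('w16',269.7,302.8,325.0),('w22',268.0,300.6,317.9)):
    s=dict(np.load(n+'.npz')); c=253.5
    a=onz('wrist',(c,e),.061,s)[0]; b=onz('wrist',(c,p),.061,s)[0]
    o=a-.5284
    f=lambda r,x:brentq(lambda z:onz('wrist',(c,r),z,s)[0]-o-x,.03,.13)
    st=f(t,.543);pd=f(p,.547); print(n,'len',1e3*(b-a),'strap',st*1e3,'pad',pd*1e3,'diff',1e3*(st-pd))
```

```text
w8 len 27.244198531545692 strap 93.15079867996002 pad 70.99861434902215 diff 22.152184330937878
w14 len 22.347675582604865 strap 84.20703887863174 pad 65.55789356761535 diff 18.649145311016387
w16 len 22.669848593044662 strap 87.54583962831376 pad 66.00917220431975 diff 21.536667423994015
w22 len 22.169444461354047 strap 83.89779765495086 pad 65.48316641419407 diff 18.41463124075679
```

Request:
servo_tool(motion=[-0.03,0,0.1,0,-0.05,0,0.2,0,-0.05,0,0.35,0,-0.05,0,0.35,0,-0.05,0,0.35,0,-0.05,0,0.35,0])

```text
time_s: 38.18
tcp_pos: [0.4899, 0.0538, 0.2341]
ee_rot: [-1.229, 1.196, 1.224]
contact_force: [-0.5, -0.9, -0.9]
grip_width: 0.0855
```

```bash
python3 -c "
from station import job_done
print(job_done())"
```

```text
the job is handed in; nothing more can be done
None
```

The job is handed in at about 38 s of robot time. The lever went fully open, the nut was tightened, and the lever is now fully closed with the pad pressing the pipe into the cradle.

- **Lever open:** the first swing stopped about 0.1 rad short, so I pressed it to its stop from above (29 N).
- **Wing nut:** I first turned it about 3.8 rad, which was too far: the pad was pressed in about 4 mm with the lever still open. I backed it off 1.5 rad, leaving about 2.3 rad of net tightening. The next picture showed the pad just touching, pressed in about 0.2–0.6 mm.
- **Lever closed:** the fingers slipped off the grip partway through the swing. The first push down slid off too, and the second took it to its stop (about 21 N).

**Last checks:**
- The side view shows the lever within 2 pixels of its original closed position.
- The strap sits about 3.7 mm nearer the pad than when free, so the pad is pressed in about 4 mm, roughly 8 N, and not bottomed.
- The pipe is in its cradle and the robot is clear.

The pad figures come only from pictures and are good to about 0.5 mm. My first gap estimate, about 10.5 mm, was well off; comparing later pictures gave about 5.6 mm. That error caused the over-tightening.

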